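Park the toner bottle in the collection bay and close its gate

ROBOT

A 6-joint arm with a two-finger parallel gripper is mounted at the origin on the work surface. World frame = base frame: x ahead of the robot, y to its left, z up, the work surface at z = 0. Lengths are in m, angles in rad, forces in N, time in s.
With the tool pointing down it reaches from about 0.375 to 0.975 m from the base axis. Payload 3.8 kg.
Tool frame: the origin (TCP) lies at the very end of the fingers, on their centre line; the grasp point (between the pads) lies 19 mm behind it; z points along the fingers, x is the direction in which the jaws open and shut, and the axes are right-handed (so a half turn about z gives the same grasp; the last joint's range is limited). The gripper opens to 85 mm and grips with 20 to 120 N. Pads are 22 mm wide; open, the fingers measure 114 mm over their backs; the gripper's body (76 mm by 85 mm) begins 54 mm behind the grasp point. The pads swing forward as they close: fully open they stand 13 mm farther back than shut.
Start: joints at [1.261, 0.264, 1.604, -0, 1.274, -0.037], TCP at [0.182, 0.65, 0.231] pointing down, gripper open.
Joint ranges: [-2.63, 2.63], [-0.94, 2.18], [0.31, 2.57], [-1.31, 4.45], [0, 2.66], [-2.55, 2.55]. Speed limits (rad/s): [2.57, 2.57, 3.14, 3.14, 3.14, 3.14].

INTERFACE

Orientations are given as a rotation vector (axis times angle).
In Python, from workcell import bot gives the robot as it stands.
- The arm moves only by the tool carry_out, never from a script. Its argument "deltas" is a list of rows, each an object with "delta_pos": the shift along the tool's x, y, z in m, a list of three; "dr": the turn, a rotation vector about the tool's x, y, z in rad, a list of three. A call has 1 to 10 rows; each row shifts and turns the commanded pose from where the row before left it, along the tool's axes as they then stand; what a row does not reach is not made up. A row lasts 1/8 s, in which the tool goes at most 62.5 mm and 10.7 degrees, less where a joint would pass 70% of its speed; a pose out of reach is approached as far as the arm can. A call is refused whole if a number of a shift passes 0.0625 or a number of a turn 0.188, either way. A call with a gripper value outside its range is refused whole. "grip" is the opening, from 0 (shut) to 1 (fully open), set as the call begins (left out, the last holds). The fingers move at their own pace and stop on an object; "force" is the grip in N (left out, the last holds). Time passes only in rows, so rows that do not move let the fingers close. It gives the time, the measured TCP pose, the force and the opening at its end, in the units of the state.
- bot.read_state(): the state, without advancing time (a new reading comes with each control period).
- bot.read_camera(name): name is "side" or "top"; returns a dict with "frame" (400x640x3 uint8, red, green, blue), "K" (3x3 intrinsics, pixels), "k1" (the pictures are not rectified: a ray, as slopes to the right and down, at radius r is drawn at 1 + k1 r^2 times it, then the intrinsics apply), "xyz" and "attitude" of the camera in the world. Camera axes: x right, y down, z forward; pixel columns grow to the right and rows downward; lengths in m; the calibration is good to about 2 mm. A picture is of the moment at which its call begins. There is no depth.
- bot.finish_job(): hands the job in, once; it reports no verdict.
The state is a dict: "time": time; "q": joint angles; "joint_vel": joint speeds; "joint_torque": joint torques, N m; "tool_pos": TCP position; "tcp_rot": TCP orientation; "wrist_force": force on the tool from outside, world axes, zero at the start; "torque": the same for the moment, N m; "width": opening from 0.0 (shut) to 1.0 (fully open).
Only numpy, scipy, OpenCV 4.12 (cv2) and the standard library are available. Lean on these libraries where they do the work, as an engineer would, in place of code of your own. Each camera call takes 0.05 s, during which the arm holds its last target.

TASK

Push the tall toner bottle, standing upright on the counter, all the way into the open pocket of the metal collection bay until it is up against the back wall; push it low on its body so that it slides and does not tip, and do not lift it. Then push the bay's sliding gate by its tab fully across the mouth, behind the bottle. Leave the jar, the pen cup and the stapler where they stand.

Things in the scene. Friction and masses are not known exactly. Their poses are not given: they have to be found in the camera images.
- toner: Tall narrow round grey bottle with a paper label band, loose on the counter: straight cylinder 60 mm in diameter up to 100 mm, tapering to 36 mm at 145 mm and on to a neck with a 36 mm black cap, 210 mm tall in all; 0.3 to 0.6 kg. Origin at the centre of its underside, z up along the bottle. A push above about 40 mm may tip it.
- bay: Fixed U-shaped aluminium bay, no floor, walls 45 mm high; mouth faces the robot's right. Origin on the counter mid-pocket; x from mouth to back wall, y to the left seen so, z up. Inner faces: sides y = +-42, back x = +36 mm; mouth x = -36; bottle home at x = +6 mm. Beside the mouth a gate guide 36 mm high (x -34 to -14, y -163 to -48) and a catch block (y 48 to 70 mm).
- gate (a joint): Sliding steel gate, travel in m along the bay's +y (towards the robot): 0 = open (beside the mouth, on its far side from the robot), 0.105 = fully shut. Starts 0 to 0.02 m, mouth clear; needs about 1 to 2 N; stays where left. Plate 95 mm long along y, 6 mm thick, top 43 mm above the counter, at x = -39 mm in the bay's frame; shut, it spans y = -52 to +43 mm.
- gate_tab (a point): Point on the outer face (bay's -y, away from the robot) of the gate's tab, 25 mm above the counter; push it towards the bay's +y to shut. Tab: steel plate 8 mm thick at the gate's outer end, sticking out 45 mm from the gate, away from the pocket (bay x = -87 to -42 mm), 3 to 45 mm above the counter. The point is at x = -70, y = -157 mm plus the gate's travel in the bay's frame.
- jar: Squat white-capped jar, 72 mm in diameter, 85 mm tall, a bystander beyond the bay's back wall; origin at the centre of its underside.
- pencup: Dark steel pen cup, 76 mm in diameter, 95 mm tall (pens to 145 mm), a bystander beyond the bay's back wall; origin at the centre of its underside.
- stapler: Black desk stapler 125 x 36 x 50 mm, a bystander; origin at the centre of its underside, x along its length.
Things that resemble listed ones, but are neither listed nor needed, are in the scene too. What is shaped like the toner but blue is not meant.

How it is judged:
By the outcome, as a careful person would: the job done as asked, in the order asked, and still so for the second after the job is handed in, with the robot touching nothing.
It also fails if it takes over 72 s, if anything falls off the work surface, if the arm or the gripper's body presses on something with over 40 N, if the wrist force passes 120 N, or if a joint passes its speed limit or range.

## Working session

There is one attempt and no reset: what is moved stays moved. The work goes in short steps, Python scripts to look and compute and a tool call to move; the robot and the scene stay as the last step left them, time stands still between calls to the robot, and variables do not carry over. Pictures are saved under pics/ and viewed, and the job is handed in when it is done.

Besides the shell and the picture viewer there is one more tool, called after "Emit:" as name(argument=value, ...), one argument or row to a line, values as JSON. carry_out: Moves the arm, as the interface text tells. Its arguments: {"type":"object","properties":{"deltas":{"type":"array"},"grip":{"type":"number"},"force":{"type":"number"}},"required":["deltas"]}

```bash
mkdir -p pics; python3 - <<'E'
from workcell import bot
import cv2,pickle
s=bot.read_state();print({k:(v if not hasattr(v,'round') else v) for k,v in s.items()})
d={}
for n in("side","top"):
    c=bot.read_camera(n);d[n]=c
    cv2.imwrite(f"pics/{n}0.png",c["frame"][:,:,::-1]);print(n,c["K"],c["k1"],c["xyz"],c["attitude"])
pickle.dump(d,open("c0.pkl","wb"))
E
```

```text
{'time': 0.0, 'q': array([ 1.26110297e+00,  2.64768121e-01,  1.60538489e+00, -1.40941287e-05,
        1.27371336e+00, -3.69259139e-02]), 'joint_vel': array([-5.06353200e-04, -9.17033234e-05,  1.47243678e-03,  1.03901380e-03,
       -4.53091806e-04, -1.48734186e-03]), 'joint_torque': array([ 8.73052322e-04, -5.15129113e+01, -3.67310750e+01,  8.08199928e-06,
        1.30066287e-02, -1.12577024e-05]), 'tool_pos': array([0.18164033, 0.64933126, 0.22994607]), 'tcp_rot': array([ 2.501789  ,  1.89799148, -0.00290975]), 'wrist_force': array([-0.12567334, -0.57933924, -0.01326739]), 'torque': array([-0.02818662, -0.01640447, -0.03401874]), 'width': 0.9972475479375615}
side [[416.62036152   0.         317.74336522]
 [  0.         416.62036152 204.47422892]
 [  0.           0.           1.        ]] -0.09813185727270145 [ 0.00739265 -0.57796248  0.63816036] [-2.07469608  0.85462951 -0.42738175]
top [[393.37252246   0.         324.72402166]
 [  0.         393.37252246 203.70950665]
 [  0.           0.           1.        ]] -0.04336601706221424 [ 0.34641133 -0.02828895  1.1160369 ] [-2.09235016  2.14315078 -0.20427742]
```

View pics/side0.png

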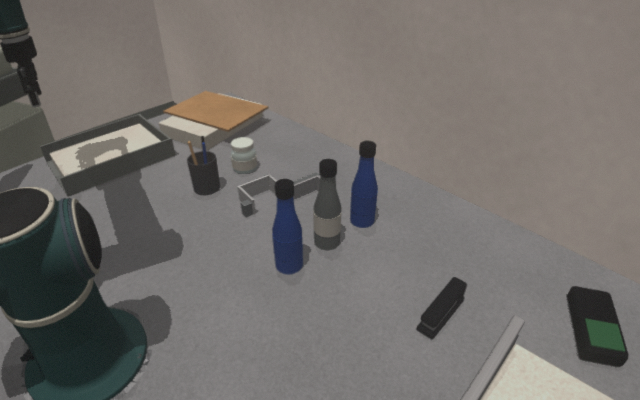

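View pics/top0.png

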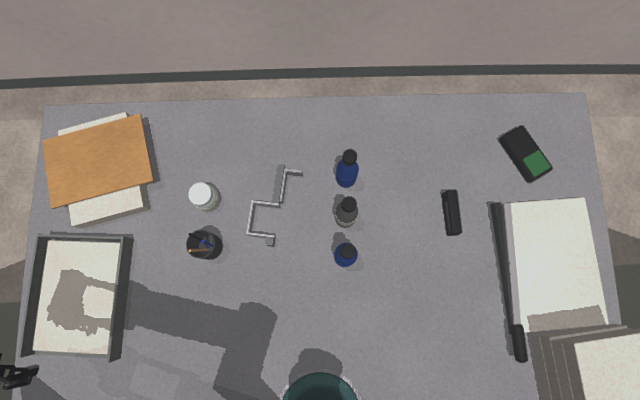

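The side view shows the grey toner at about (327,235), between two blue bottles at (288,260) and (364,215). In the top view it is at (346,215), with the bay at (270,218) and the gate tab at about (295,172). I'll enlarge these areas.

```bash
cat > h.py <<'E'
import numpy as np,cv2,pickle
from scipy.spatial.transform import Rotation as R
def ray(c,p):
    q=cv2.undistortPoints(np.array([[p]],float),c["K"],np.array([c["k1"],0,0,0,0.]))[0,0]
    return R.from_rotvec(c["attitude"]).apply([q[0],q[1],1])
def atz(c,p,z):
    d=ray(c,p);return c["xyz"]+d*(z-c["xyz"][2])/d[2]
def proj(c,P):
    Rm=R.from_rotvec(c["attitude"]).inv();
    return cv2.projectPoints(np.atleast_2d(np.array(P,float)),Rm.as_rotvec(),-Rm.apply(c["xyz"]),c["K"],np.array([c["k1"],0,0,0,0.]))[0][:,0]
def tri(c1,p1,c2,p2):
    a,b=ray(c1,p1),ray(c2,p2)
    s=np.linalg.lstsq(np.c_[a,-b],c2["xyz"]-c1["xyz"],rcond=None)[0]
    u,v=c1["xyz"]+a*s[0],c2["xyz"]+b*s[1];return (u+v)/2,np.linalg.norm(u-v)
def crop(c,x,y,w,h,s,fn):
    cv2.imwrite(fn,cv2.resize(c["frame"][y:y+h,x:x+w,::-1],None,fx=s,fy=s,interpolation=cv2.INTER_CUBIC))
E
python3 - <<'E'
from h import *
d=pickle.load(open("c0.pkl","rb"))
crop(d["top"],235,145,130,130,5-.5,"pics/tc.png")
crop(d["side"],225,140,160,140,4.2,"pics/sc.png")
E
```

```text
(no output)
```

View pics/tc.png

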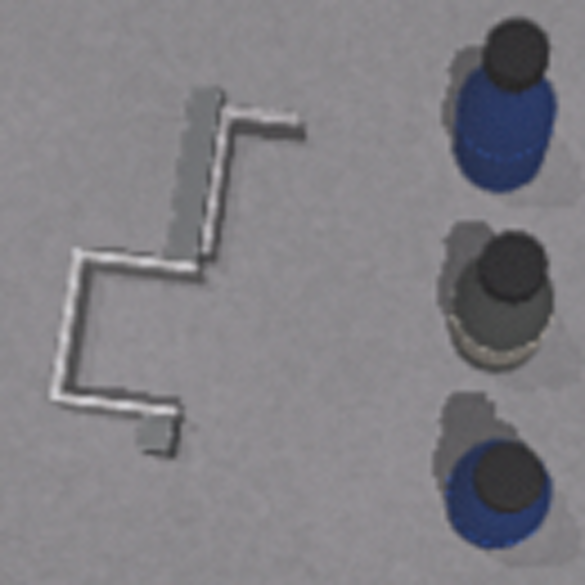

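View pics/sc.png

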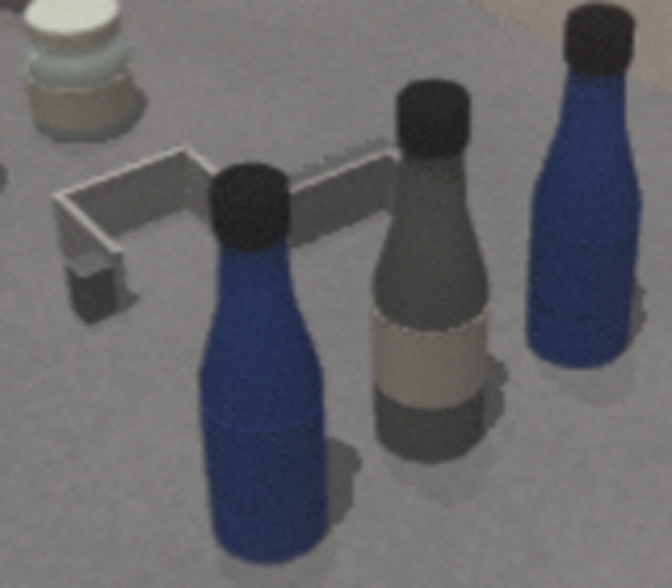

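```bash
cat > m.py <<'E'
from h import *
from scipy.optimize import least_squares
d=pickle.load(open("c0.pkl","rb"));T,S=d["top"],d["side"]
t=lambda u,v:((u+.5)/4.5-.5+235,(v+.5)/4.5-.5+145)
s=lambda u,v:((u+.5)/4.2-.5+225,(v+.5)/4.2-.5+140)
print("cap",tri(T,t(518,259),S,s(434,92)))
print("cap@.21 top",atz(T,t(518,259),.21),"side",atz(S,s(434,92),.21))
for n,p,z in [("innerBackFar",(87,264),.045),("innerBackNear",(70,389),.045),("mouthFar",(200,262),.045),("mouthNear",(176,401),.045),("tabEndOuter",(301,116),.045),("gateOuterCorner",(227,108),.045),("gateInnerEnd",(208,258),.043)]:
    print(n,atz(T,t(*p),z).round(4))
print("tri backnear outer", tri(T,t(56,399),S,s(56,194)), "tri backfar outer",tri(T,t(75,252),S,s(187,150)))
print("bottle base side z0 lowest", atz(S,s(430,458),0))
for n,p in [("blueNear",(508,476)),("blueFar",(517,47))]: print(n,atz(T,t(*p),.21))
E
python3 m.py
```

```text
cap (array([ 0.52522021, -0.08545556,  0.2140207 ]), np.float64(0.0036818538250274046))
cap@.21 top [ 0.52748578 -0.08689093  0.21      ] side [ 0.52829121 -0.08003733  0.21      ]
innerBackFar [0.5638 0.1688 0.045 ]
innerBackNear [0.4863 0.1783 0.045 ]
mouthFar [0.5634 0.0988 0.045 ]
mouthNear [0.4775 0.1135 0.045 ]
tabEndOuter [0.6553 0.0353 0.045 ]
gateOuterCorner [0.6617 0.0817 0.045 ]
gateInnerEnd [0.5662 0.0941 0.043 ]
tri backnear outer (array([0.47927553, 0.18689414, 0.04720206]), np.float64(0.0019290731404839612)) tri backfar outer (array([0.57228182, 0.17723725, 0.04085604]), np.float64(0.000450001626693341))
bottle base side z0 lowest [ 0.50838021 -0.10014619  0.        ]
blueNear [ 0.41478469 -0.07778509  0.21      ]
blueFar [ 0.64313943 -0.09053906  0.21      ]
```

```bash
cat > ov.py <<'E'
from h import *
import sys
def bayw(P,b):
    P=np.atleast_2d(np.array(P,float));x,y,th=b
    c,s=np.cos(th),np.sin(th)
    return np.c_[x+c*P[:,0]-s*P[:,1],y+s*P[:,0]+c*P[:,1],P[:,2]]
def circ(x,y,z,r):
    a=np.linspace(0,2*np.pi,40);return np.c_[x+r*np.cos(a),y+r*np.sin(a),0*a+z]
def draw(c,x,y,w,h,s,fn,b,g,bot):
    im=cv2.resize(c["frame"][y:y+h,x:x+w,::-1],None,fx=s,fy=s,interpolation=cv2.INTER_CUBIC)
    def L(P,col):
        q=(proj(c,P)-[x,y]+.5)*s-.5
        cv2.polylines(im,[np.round(q*8).astype(np.int32)],False,col,1,cv2.LINE_AA,3)
    m=1e-3
    L(bayw(np.array([[-36,-42,45],[36,-42,45],[36,42,45],[-36,42,45]])*m,b),(0,0,255))
    L(bayw(np.array([[-36,-42,0],[36,-42,0],[36,42,0],[-36,42,0]])*m,b),(0,255,255))
    for zz in(43,):L(bayw(np.array([[-42,-157+g,zz],[-42,-62+g,zz],[-36,-62+g,zz],[-36,-157+g,zz],[-42,-157+g,zz]])*m,b),(0,255,0))
    L(bayw(np.array([[-87,-157+g,45],[-87,-149+g,45],[-42,-149+g,45],[-42,-157+g,45],[-87,-157+g,45]])*m,b),(255,255,0))
    L(bayw(np.array([[-34,-163,36],[-14,-163,36],[-14,-48,36],[-34,-48,36],[-34,-163,36]])*m,b),(255,0,255))
    if bot is not None:
        for z,r in((0,.03),(.1,.03),(.145,.018),(.21,.018)):L(circ(*bot,z,r),(0,128,255))
    cv2.imwrite(fn,im)
E
cat > fit.py <<'E'
from ov import *
from scipy.optimize import least_squares
exec(open("m.py").read().split("print")[0])
pts=[((36,-42,45),T,t(87,264)),((36,42,45),T,t(70,389)),((36,-42,45),S,s(187,157)),
]
def f(v):
    r=[]
    for P,c,p in pts: r+=list(proj(c,bayw(np.array([P])*1e-3,v[:3]))[0]-p)
    for P,c,p in [((-87,-157,45),T,t(301,116)),((-42,-157,43),T,t(227,107)),((-42,-62,43),T,t(214,262))]:
        P=np.array([P])*1e-3;P[0,1]+=v[3]
        r+=list(proj(c,bayw(P,v[:3]))[0]-p)
    return r
o=least_squares(f,[.53,.14,1.44,.01],x_scale=[.01,.01,.1,.01]);print(o.x.round(4),np.round(o.fun,2))
bx=[.522,-.086]
draw(T,235,145,130,130,5,"pics/to1.png",o.x[:3],o.x[3]*1e3,bx)
draw(S,225,140,160,140,4.2,"pics/so1.png",o.x[:3],o.x[3]*1e3,bx)
E
python3 fit.py
```

```text
[0.5207 0.1376 1.466  0.0122] [-0.06 -0.83  0.19  1.31  0.18 -0.93 -0.23 -0.08  0.46  0.9  -0.09 -0.78]
```

View pics/to1.png

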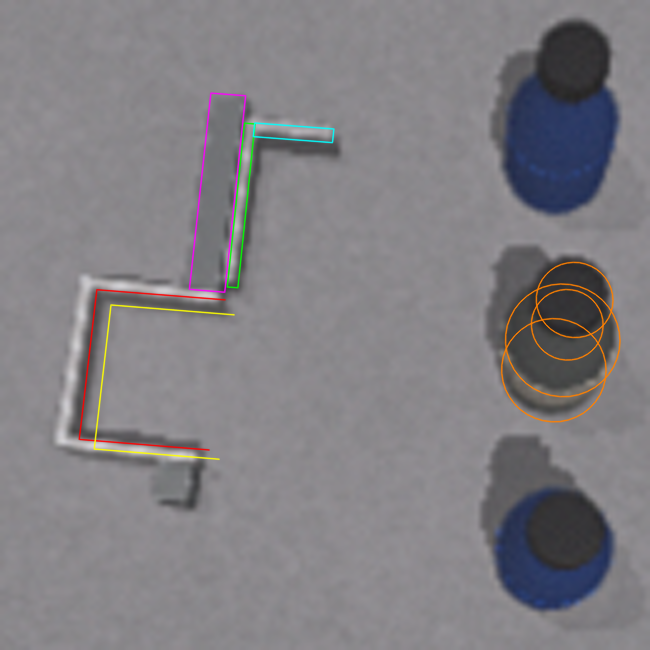

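View pics/so1.png

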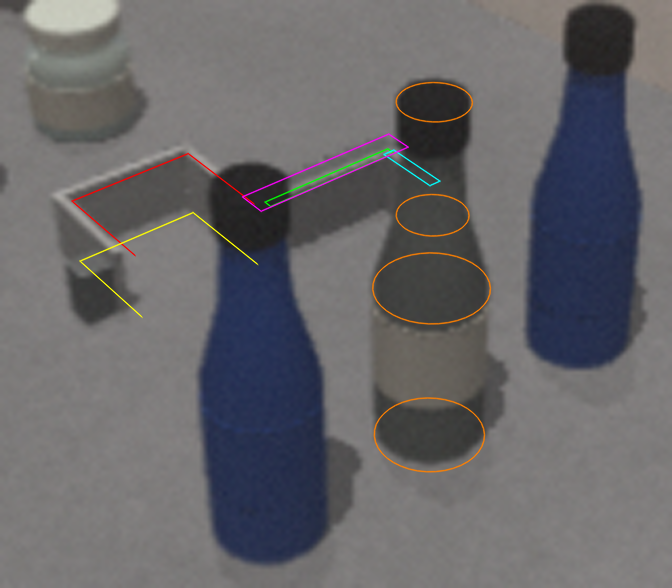

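The overlay fits to within about 3 mm. Corrected estimates: the toner is at about (0.525, -0.086), the bay at about (0.5225, 0.138) with yaw 84°, and the gate travel is about 12 mm. The plan is to tilt the tool about 40° so the gripper body leans away from the bottle, with the jaws about 30 mm open as a low cradle.

```bash
cat > plan.py <<'E'
from h import *
from workcell import bot
B=(.5225,.138,np.deg2rad(84))
bx=np.array([np.cos(B[2]),np.sin(B[2]),0]);by=np.array([-bx[1],bx[0],0])
def bw(x,y,z): return np.array([B[0],B[1],0])+bx*x+by*y+np.array([0,0,z])
def ori(phi,sgn=-1,ax=None):  # tool z = a*sin+down*cos ; tool x = sgn*by
    a=bx if ax is None else ax
    z=a*np.sin(phi)-np.array([0,0,np.cos(phi)]); x=np.cross([0,0,1.],a)*sgn
    return R.from_matrix(np.c_[x,np.cross(z,x),z])
def plan(wps,pose=None):
    s=bot.read_state()
    p,r=(s["tool_pos"],R.from_rotvec(s["tcp_rot"])) if pose is None else pose
    print("t",round(s["time"],2),"at",p.round(4),"F",s["wrist_force"].round(1),"q",s["q"].round(2))
    for tp,tr,n in wps:
        p0=p.copy();dr=(r.inv()*tr).as_rotvec()/n
        for i in range(n):
            pn=p0+(np.array(tp)-p0)*(i+1)/n
            print([*(r.inv().apply(pn-p)).round(4)],[*dr.round(4)]);p=pn;r=r*R.from_rotvec(dr)
        print("--",p.round(3))
E
python3 - <<'E'
from plan import *
from ov import *
d=pickle.load(open("c0.pkl","rb"))
print("stapler",atz(d["top"],(452,212),.05))
print("toner in bay", bx@(np.array([.525,-.086,0])-[*B[:2],0]), by@(np.array([.525,-.086,0])-[*B[:2],0]))
s=bot.read_state();r0=R.from_rotvec(s["tcp_rot"])
plan([([.40,.48,.31],r0,6),([.54,.05,.31],ori(0),10)])
E
```

```text
stapler [ 0.52490656 -0.3785767   0.05      ]
toner in bay -0.2225115834043241 -0.025900680510375116
t 0.1 at [0.1817 0.6494 0.23  ] F [-0.4 -0.1  0.4] q [ 1.26  0.26  1.61 -0.    1.27 -0.04]
[np.float64(-0.0174), np.float64(0.0426), np.float64(-0.0133)] [np.float64(0.0), np.float64(0.0), np.float64(0.0)]
[np.float64(-0.0174), np.float64(0.0426), np.float64(-0.0133)] [np.float64(0.0), np.float64(0.0), np.float64(0.0)]
[np.float64(-0.0174), np.float64(0.0426), np.float64(-0.0133)] [np.float64(0.0), np.float64(0.0), np.float64(0.0)]
[np.float64(-0.0174), np.float64(0.0426), np.float64(-0.0133)] [np.float64(0.0), np.float64(0.0), np.float64(0.0)]
[np.float64(-0.0174), np.float64(0.0426), np.float64(-0.0133)] [np.float64(0.0), np.float64(0.0), np.float64(0.0)]
[np.float64(-0.0174), np.float64(0.0426), np.float64(-0.0133)] [np.float64(0.0), np.float64(0.0), np.float64(0.0)]
-- [0.4  0.48 0.31]
[np.float64(-0.0376), np.float64(0.0251), np.float64(0.0001)] [np.float64(0.0001), np.float64(0.0002), np.float64(0.1403)]
[np.float64(-0.0338), np.float64(0.0301), np.float64(0.0001)] [np.float64(0
[... 328 characters left out ...]
13), np.float64(0.0)] [np.float64(0.0001), np.float64(0.0002), np.float64(0.1403)]
[np.float64(-0.0126), np.float64(0.0434), np.float64(0.0)] [np.float64(0.0001), np.float64(0.0002), np.float64(0.1403)]
[np.float64(-0.0064), np.float64(0.0448), np.float64(0.0)] [np.float64(0.0001), np.float64(0.0002), np.float64(0.1403)]
[np.float64(-0.0001), np.float64(0.0452), np.float64(0.0)] [np.float64(0.0001), np.float64(0.0002), np.float64(0.1403)]
[np.float64(0.0063), np.float64(0.0448), np.float64(0.0)] [np.float64(0.0001), np.float64(0.0002), np.float64(0.1403)]
[np.float64(0.0125), np.float64(0.0435), np.float64(0.0)] [np.float64(0.0001), np.float64(0.0002), np.float64(0.1403)]
-- [0.54 0.05 0.31]
```

Emit:
carry_out(
  deltas=[
    {"delta_pos":[-0.017,0.043,-0.013],"dr":[0,0,0]},
    {"delta_pos":[-0.017,0.043,-0.013],"dr":[0,0,0]},
    {"delta_pos":[-0.017,0.043,-0.013],"dr":[0,0,0]},
    {"delta_pos":[-0.017,0.043,-0.013],"dr":[0,0,0]},
    {"delta_pos":[-0.017,0.043,-0.013],"dr":[0,0,0]},
    {"delta_pos":[-0.017,0.043,-0.013],"dr":[0,0,0]},
  ],
  grip=0.35,
)

```text
time: 0.85
tool_pos: [0.4037, 0.481, 0.309]
tcp_rot: [2.503, 1.899, -0.002]
wrist_force: [0.8, 0.4, 0.6]
width: 0.346
```

Emit:
carry_out(
  deltas=[
    {"delta_pos":[-0.038,0.025,0],"dr":[0,0,0.14]},
    {"delta_pos":[-0.034,0.03,0],"dr":[0,0,0.14]},
    {"delta_pos":[-0.029,0.0345,0],"dr":[0,0,0.14]},
    {"delta_pos":[-0.024,0.038,0],"dr":[0,0,0.14]},
    {"delta_pos":[-0.0185,0.041,0],"dr":[0,0,0.14]},
    {"delta_pos":[-0.0125,0.043,0],"dr":[0,0,0.14]},
    {"delta_pos":[-0.006,0.045,0],"dr":[0,0,0.14]},
    {"delta_pos":[0,0.045,0],"dr":[0,0,0.14]},
    {"delta_pos":[0.006,0.045,0],"dr":[0,0,0.14]},
    {"delta_pos":[0.0125,0.0435,0],"dr":[0,0,0.14]},
  ],
)

```text
time: 2.1
tool_pos: [0.5429, 0.0515, 0.3088]
tcp_rot: [3.137, -0.167, -0.001]
wrist_force: [-0.1, 0.9, -0.2]
width: 0.348
```

```bash
sed -i 's/\[\*(r.inv().apply(pn-p)).round(4)\],\[\*dr.round(4)\]/r.inv().apply(pn-p).round(4).tolist(),dr.round(4).tolist()/' plan.py; python3 - <<'E'
from plan import *
r=ori(np.deg2rad(40))
plan([(bw(-.16,-.03,.33),ori(0),3),(bw(-.36,-.028,.33),r,6)])
E
```

```text
t 2.1 at [0.5429 0.0515 0.3088] F [-0.1  0.9 -0.2] q [ 0.05 -0.02  1.78  0.    1.38  0.16]
[0.0003, 0.0254, -0.0071] [0.0, 0.0002, -0.0006]
[0.0003, 0.0254, -0.0071] [0.0, 0.0002, -0.0006]
[0.0002, 0.0254, -0.0071] [0.0, 0.0002, -0.0006]
-- [ 0.536 -0.024  0.33 ]
[-0.0003, 0.0333, -0.0] [0.1164, 0.0, 0.0]
[-0.0003, 0.0331, -0.0039] [0.1164, 0.0, 0.0]
[-0.0003, 0.0324, -0.0077] [0.1164, 0.0, 0.0]
[-0.0003, 0.0313, -0.0114] [0.1164, 0.0, 0.0]
[-0.0003, 0.0298, -0.015] [0.1164, 0.0, 0.0]
[-0.0003, 0.0278, -0.0183] [0.1164, 0.0, 0.0]
-- [ 0.513 -0.223  0.33 ]
```

Emit:
carry_out(
  deltas=[
    {"delta_pos":[0,0.0255,-0.007],"dr":[0,0,0]},
    {"delta_pos":[0,0.0255,-0.007],"dr":[0,0,0]},
    {"delta_pos":[0,0.0255,-0.007],"dr":[0,0,0]},
    {"delta_pos":[0,0.0335,0],"dr":[0.1165,0,0]},
    {"delta_pos":[0,0.033,-0.004],"dr":[0.1165,0,0]},
    {"delta_pos":[0,0.0325,-0.0075],"dr":[0.1165,0,0]},
    {"delta_pos":[0,0.0315,-0.0115],"dr":[0.1165,0,0]},
    {"delta_pos":[0,0.03,-0.015],"dr":[0.1165,0,0]},
    {"delta_pos":[0,0.028,-0.018],"dr":[0.1165,0,0]},
  ],
)

```text
time: 3.22
tool_pos: [0.5144, -0.224, 0.3299]
tcp_rot: [-2.436, 0.125, -0.047]
wrist_force: [1.3, 0.4, -0.4]
width: 0.35
```

```bash
python3 - <<'E'
from plan import *
r=ori(np.deg2rad(40))
plan([(bw(-.33,-.028,.022),r,8)])
d={}
for n in("side","top"):
    c=bot.read_camera(n);d[n]=c
    cv2.imwrite(f"pics/{n}1.png",c["frame"][:,:,::-1])
pickle.dump(d,open("c1.pkl","wb"))
E
```

```text
t 3.23 at [ 0.5144 -0.224   0.3299] F [ 1.3  0.4 -0.4] q [-0.78  0.23  1.61  0.54  1.75 -0.7 ]
[-0.0003, 0.0219, 0.0319] [-0.0006, 0.0001, 0.0003]
[-0.0002, 0.0219, 0.0319] [-0.0006, 0.0001, 0.0003]
[-0.0002, 0.0219, 0.0319] [-0.0006, 0.0001, 0.0003]
[-0.0002, 0.0219, 0.0319] [-0.0006, 0.0001, 0.0003]
[-0.0002, 0.0219, 0.0319] [-0.0006, 0.0001, 0.0003]
[-0.0002, 0.0218, 0.0319] [-0.0006, 0.0001, 0.0003]
[-0.0002, 0.0218, 0.0319] [-0.0006, 0.0001, 0.0003]
[-0.0002, 0.0218, 0.0319] [-0.0006, 0.0001, 0.0003]
-- [ 0.516 -0.193  0.022]
```

View pics/side1.png

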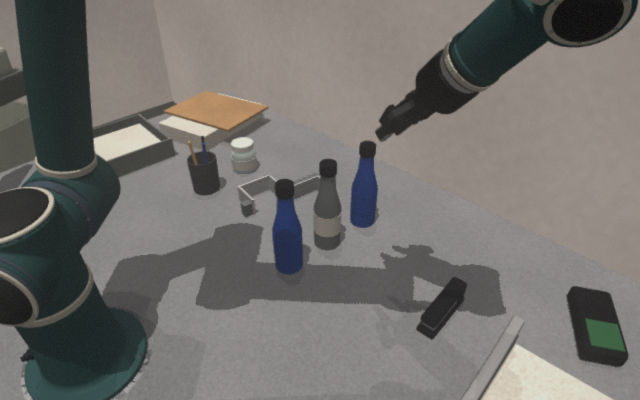

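View pics/top1.png

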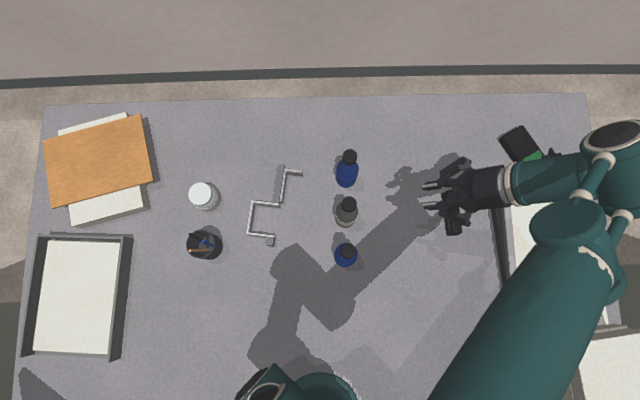

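Emit:
carry_out(
  deltas=[
    {"delta_pos":[0,0.022,0.032],"dr":[0,0,0]},
    {"delta_pos":[0,0.022,0.032],"dr":[0,0,0]},
    {"delta_pos":[0,0.022,0.032],"dr":[0,0,0]},
    {"delta_pos":[0,0.022,0.032],"dr":[0,0,0]},
    {"delta_pos":[0,0.022,0.032],"dr":[0,0,0]},
    {"delta_pos":[0,0.022,0.032],"dr":[0,0,0]},
  ],
)

```text
time: 4.08
tool_pos: [0.5171, -0.1993, 0.0969]
tcp_rot: [-2.441, 0.123, -0.045]
wrist_force: [0.5, 0.1, -0.5]
width: 0.349
```

```bash
cat > look.py <<'E'
import sys
from plan import *
k=sys.argv[1];d={}
for n in("side","top"):
    c=bot.read_camera(n);d[n]=c
    cv2.imwrite(f"pics/{n}{k}.png",c["frame"][:,:,::-1])
pickle.dump(d,open(f"c{k}.pkl","wb"))
cv2.imwrite(f"pics/both{k}.png",np.vstack([cv2.resize(d["side"]["frame"][100:350,150:550,::-1],None,fx=1.2,fy=1.2),cv2.resize(d["top"]["frame"][100:350,150:550,::-1],None,fx=1.2,fy=1.2)]))
E
python3 look.py 2; python3 - <<'E'
from plan import *
r=ori(np.deg2rad(40))
plan([(bw(-.32,-.027,.022),r,5)])
E
```

```text
t 4.17 at [ 0.5143 -0.197   0.0939] F [-0.6  0.5  0.6] q [-0.74  0.42  1.83  0.55  1.39 -0.88]
[0.0002, 0.0072, 0.0128] [-0.001, 0.0017, -0.0003]
[0.0001, 0.0071, 0.0128] [-0.001, 0.0017, -0.0003]
[0.0001, 0.0071, 0.0128] [-0.001, 0.0017, -0.0003]
[0.0001, 0.0071, 0.0128] [-0.001, 0.0017, -0.0003]
[0.0001, 0.0071, 0.0128] [-0.001, 0.0017, -0.0003]
-- [ 0.516 -0.183  0.022]
```

View pics/both2.png

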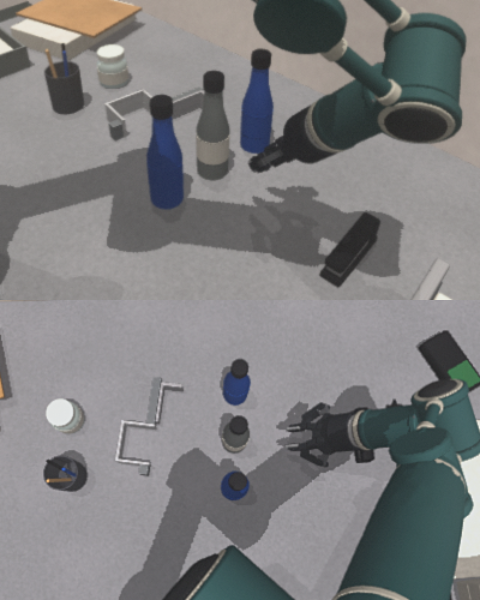

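Emit:
carry_out(
  deltas=[
    {"delta_pos":[0,0.007,0.013],"dr":[0,0,0]},
    {"delta_pos":[0,0.007,0.013],"dr":[0,0,0]},
    {"delta_pos":[0,0.007,0.013],"dr":[0,0,0]},
    {"delta_pos":[0,0.007,0.013],"dr":[0,0,0]},
    {"delta_pos":[0,0.007,0.013],"dr":[0,0,0]},
    {"delta_pos":[0,0,0],"dr":[0,0,0]},
  ],
)

```text
time: 4.92
tool_pos: [0.5176, -0.1843, 0.0241]
tcp_rot: [-2.438, 0.125, -0.042]
wrist_force: [0.2, -0.1, 0.0]
width: 0.354
```

```bash
python3 look.py 3; python3 - <<'E'
from plan import *
d=pickle.load(open("c3.pkl","rb"))
r=ori(np.deg2rad(40))
plan([(bw(-.28,-.026,.022),r,4),(bw(-.265,-.026,.022),r,4)])
crop(d["top"],320,150,160,120,5,"pics/tc3.png")
crop(d["side"],260,140,160,120,5,"pics/sc3.png")
E
```

```text
t 5.03 at [ 0.5186 -0.1852  0.0255] F [ 0.5 -0.1  0.1] q [-0.73  0.51  1.87  0.58  1.28 -0.94]
[-0.0009, -0.0074, 0.0074] [-0.0003, 0.0005, 0.0005]
[-0.001, -0.0074, 0.0074] [-0.0003, 0.0005, 0.0005]
[-0.001, -0.0074, 0.0074] [-0.0003, 0.0005, 0.0005]
[-0.001, -0.0075, 0.0074] [-0.0003, 0.0005, 0.0005]
-- [ 0.519 -0.143  0.022]
[0.0, -0.0029, 0.0024] [-0.0, 0.0, 0.0]
[-0.0, -0.0029, 0.0024] [-0.0, 0.0, 0.0]
[-0.0, -0.0029, 0.0024] [-0.0, 0.0, 0.0]
[0.0, -0.0029, 0.0024] [-0.0, 0.0, 0.0]
-- [ 0.521 -0.128  0.022]
```

View pics/tc3.png

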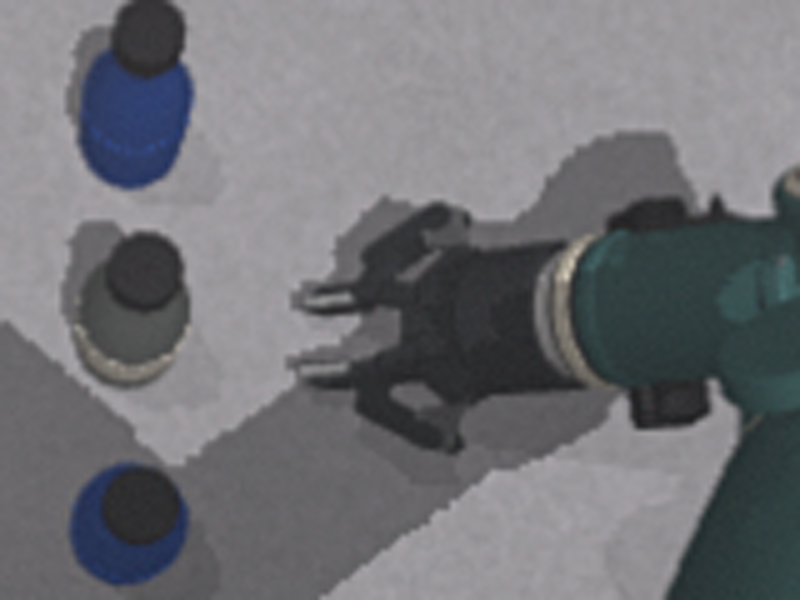

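View pics/sc3.png

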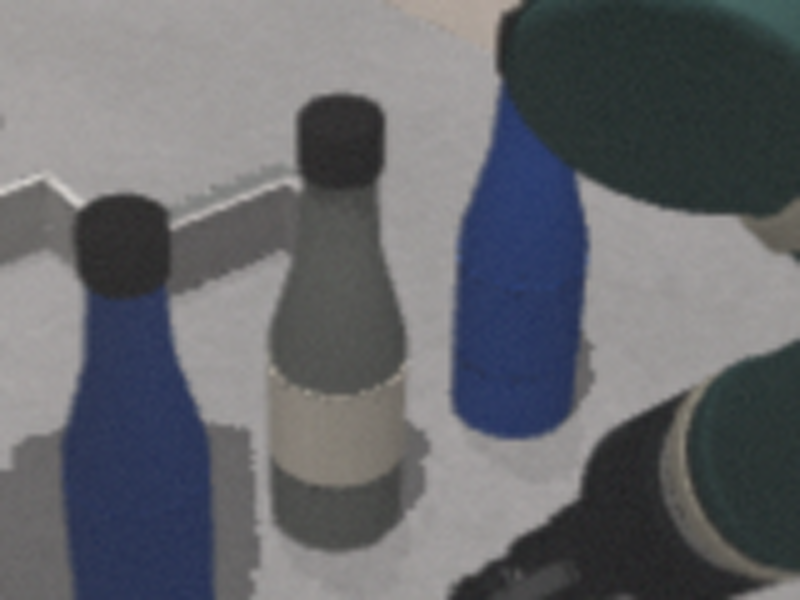

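```bash
python3 - <<'E'
from plan import *
from ov import circ
d=pickle.load(open("c3.pkl","rb"));T,S=d["top"],d["side"]
P=lambda c,p,o:((proj(c,[p])[0]-o+.5)*5-.5).round(0)
s=bot.read_state()
print("tcp",P(T,s["tool_pos"],[320,150]),"bottle",P(T,[.525,-.086,0],[320,150]))
import itertools
for nm,b in (("a",(.525,-.086)),):
    for c,o,n in((T,[320,150],"tc3"),(S,[260,140],"sc3")):
        im=cv2.imread(f"pics/{n}.png")
        for z,r in((0,.03),(.1,.03),(.21,.018)):
            q=(proj(c,circ(*b,z,r))-o+.5)*5-.5
            cv2.polylines(im,[q.round().astype(np.int32)],True,(0,128,255),1,cv2.LINE_AA)
        # push line
        q=(proj(c,[s["tool_pos"],s["tool_pos"]+bx*.15])-o+.5)*5-.5
        cv2.polylines(im,[q.round().astype(np.int32)],False,(0,0,255),1)
        cv2.imwrite(f"pics/{n}o.png",im[:, :420] if n=="tc3" else im[:,:450])
a=cv2.imread("pics/tc3o.png");b=cv2.imread("pics/sc3o.png");b=b[:,200:450]
cv2.imwrite("pics/o3.png",np.hstack([a,b]))
E
```

```text
tcp [307. 339.] bottle [128. 339.]
```

View pics/o3.png

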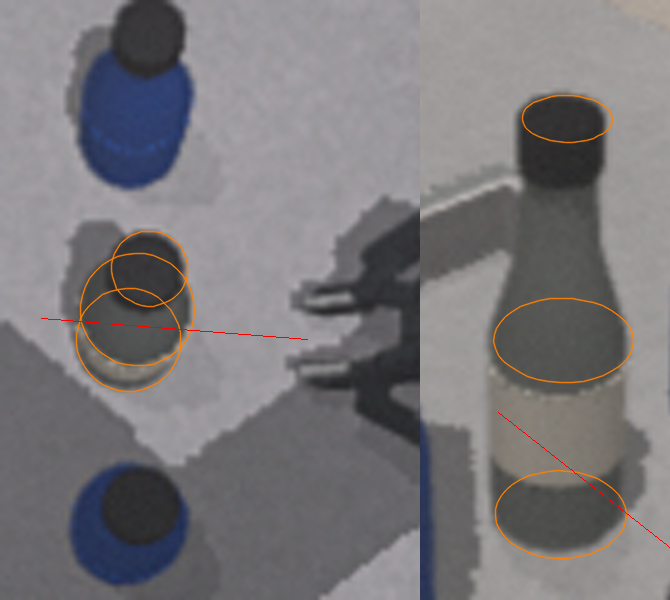

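Emit:
carry_out(
  deltas=[
    {"delta_pos":[-0.0013,-0.0075,0.0075],"dr":[0,0,0]},
    {"delta_pos":[-0.0013,-0.0075,0.0075],"dr":[0,0,0]},
    {"delta_pos":[-0.0013,-0.0075,0.0075],"dr":[0,0,0]},
    {"delta_pos":[-0.001,-0.0075,0.0075],"dr":[0,0,0]},
    {"delta_pos":[0,-0.003,0.0025],"dr":[0,0,0]},
    {"delta_pos":[0,-0.003,0.0025],"dr":[0,0,0]},
    {"delta_pos":[0,-0.003,0.0025],"dr":[0,0,0]},
    {"delta_pos":[0,-0.003,0.0025],"dr":[0,0,0]},
  ],
)

```text
time: 6.02
tool_pos: [0.5197, -0.1272, 0.022]
tcp_rot: [-2.44, 0.125, -0.046]
wrist_force: [0.5, -0.8, 0.7]
width: 0.35
```

```bash
python3 look.py 4; python3 - <<'E'
from plan import *
d=pickle.load(open("c4.pkl","rb"))
r=ori(np.deg2rad(40))
plan([(bw(-.18,-.012,.022),r,10)])
crop(d["top"],320,170,100,80,4,"pics/tc4.png")
crop(d["side"],280,140,100,125,4,"pics/sc4.png")
a=cv2.imread("pics/tc4.png");b=cv2.imread("pics/sc4.png")
cv2.imwrite("pics/o4.png",np.hstack([np.vstack([a,np.zeros((180,400,3),np.uint8)]),b]))
E
```

```text
t 6.12 at [ 0.5195 -0.1269  0.022 ] F [ 0.4  0.8 -0.6] q [-0.65  0.46  1.94  0.62  1.22 -0.92]
[-0.0012, -0.0064, 0.0054] [-0.0001, 0.0002, 0.0002]
[-0.0013, -0.0064, 0.0054] [-0.0001, 0.0002, 0.0002]
[-0.0013, -0.0064, 0.0054] [-0.0001, 0.0002, 0.0002]
[-0.0013, -0.0064, 0.0054] [-0.0001, 0.0002, 0.0002]
[-0.0013, -0.0064, 0.0054] [-0.0001, 0.0002, 0.0002]
[-0.0013, -0.0064, 0.0054] [-0.0001, 0.0002, 0.0002]
[-0.0013, -0.0064, 0.0054] [-0.0001, 0.0002, 0.0002]
[-0.0013, -0.0064, 0.0054] [-0.0001, 0.0002, 0.0002]
[-0.0013, -0.0064, 0.0054] [-0.0001, 0.0002, 0.0002]
[-0.0013, -0.0064, 0.0054] [-0.0001, 0.0002, 0.0002]
-- [ 0.516 -0.042  0.022]
```

View pics/o4.png

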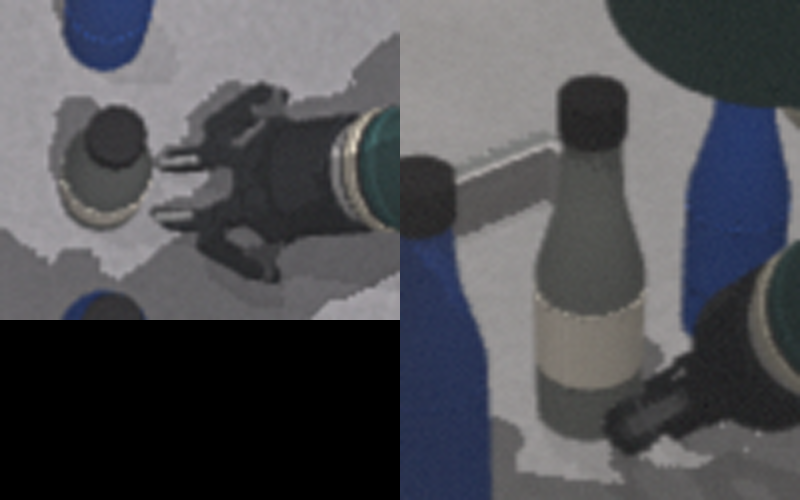

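Both fingertips sit low and centred behind the toner, just about touching it. Starting the push.

Emit:
carry_out(
  deltas=[
    {"delta_pos":[0,-0.002,0.0017],"dr":[0,0,0]},
    {"delta_pos":[-0.0005,-0.003,0.0025],"dr":[0,0,0]},
    {"delta_pos":[-0.0007,-0.004,0.0034],"dr":[0,0,0]},
    {"delta_pos":[-0.001,-0.005,0.0042],"dr":[0,0,0]},
    {"delta_pos":[-0.001,-0.005,0.0042],"dr":[0,0,0]},
    {"delta_pos":[-0.001,-0.005,0.0042],"dr":[0,0,0]},
    {"delta_pos":[-0.001,-0.005,0.0042],"dr":[0,0,0]},
    {"delta_pos":[-0.0007,-0.004,0.0034],"dr":[0,0,0]},
    {"delta_pos":[-0.0005,-0.003,0.0025],"dr":[0,0,0]},
    {"delta_pos":[0,-0.002,0.0017],"dr":[0,0,0]},
  ],
)

```text
time: 7.38
tool_pos: [0.5182, -0.0768, 0.022]
tcp_rot: [-2.44, 0.124, -0.045]
wrist_force: [-1.0, -2.6, 0.7]
width: 0.346
```

```bash
python3 look.py 5; python3 - <<'E'
from plan import *
d=pickle.load(open("c5.pkl","rb"))
r=ori(np.deg2rad(40))
p=bot.read_state()["tool_pos"]-[*B[:2],0];print("tcp bay",p@bx,p@by)
plan([(bw(-.12,-.003,.022),r,10)])
crop(d["top"],230,150,180,110,4,"pics/tc5.png")
crop(d["side"],230,140,150,125,4,"pics/sc5.png")
E
```

```text
tcp bay -0.21397910381579055 -0.01809251665773016
t 7.47 at [ 0.5181 -0.0767  0.022 ] F [-0.2 -2.5 -0.1] q [-0.59  0.42  2.01  0.66  1.18 -0.9 ]
[-0.0015, -0.0072, 0.0061] [-0.0001, 0.0002, 0.0002]
[-0.0015, -0.0072, 0.0061] [-0.0001, 0.0002, 0.0002]
[-0.0015, -0.0072, 0.006] [-0.0001, 0.0002, 0.0002]
[-0.0015, -0.0072, 0.006] [-0.0001, 0.0002, 0.0002]
[-0.0015, -0.0072, 0.006] [-0.0001, 0.0002, 0.0002]
[-0.0015, -0.0072, 0.006] [-0.0001, 0.0002, 0.0002]
[-0.0015, -0.0072, 0.006] [-0.0001, 0.0002, 0.0002]
[-0.0015, -0.0072, 0.006] [-0.0001, 0.0002, 0.0002]
[-0.0015, -0.0072, 0.006] [-0.0001, 0.0002, 0.0002]
[-0.0015, -0.0072, 0.006] [-0.0001, 0.0002, 0.0002]
-- [0.513 0.018 0.022]
```

View pics/tc5.png

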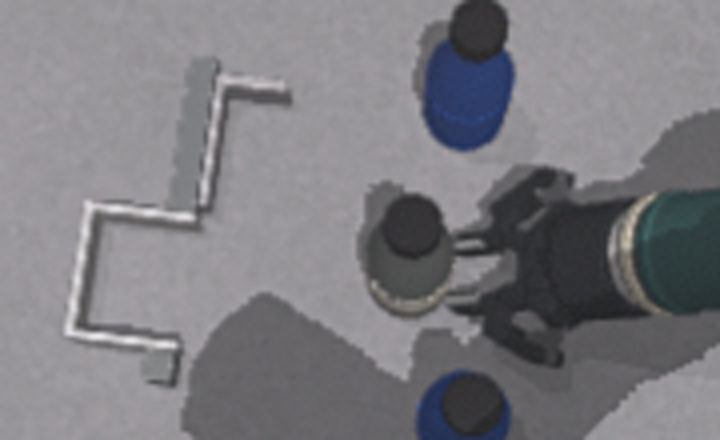

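View pics/sc5.png

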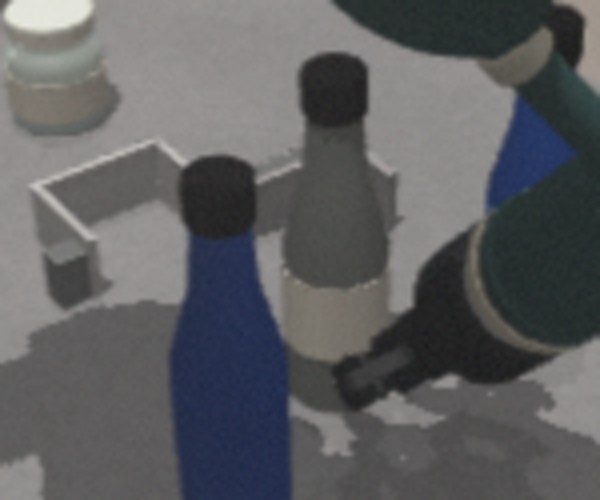

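```bash
cat >> plan.py <<'E'
def tcpfor(bxx,byy,yaw,off=.034,z=.022,phi=40):
    a=R.from_rotvec([0,0,np.deg2rad(yaw)]).apply(bx)
    return bw(bxx,byy,z)-a*off, ori(np.deg2rad(phi),ax=a)
E
python3 - <<'E'
from plan import *
T=pickle.load(open("c5.pkl","rb"))["top"]
p=bot.read_state()["tool_pos"]
for z in(.06,.08,.1):
  print(z,"knuckles",atz(T,(368,241),z).round(3),atz(T,(368,192),z).round(3))
print("bluenear top edge",[atz(T,(345.5,242),z).round(3) for z in(.06,.1)])
r0=R.from_rotvec(bot.read_state()["tcp_rot"])
plan([(*tcpfor(-.14,-.011,8),8),(*tcpfor(-.09,-.003,8),8)])
E
```

```text
0.06 knuckles [ 0.45  -0.142  0.06 ] [ 0.585 -0.148  0.06 ]
0.08 knuckles [ 0.448 -0.14   0.08 ] [ 0.58  -0.146  0.08 ]
0.1 knuckles [ 0.446 -0.138  0.1  ] [ 0.576 -0.143  0.1  ]
bluenear top edge [array([ 0.449, -0.081,  0.06 ]), array([ 0.445, -0.079,  0.1  ])]
t 7.47 at [ 0.5181 -0.0767  0.022 ] F [-0.2 -2.5 -0.1] q [-0.59  0.42  2.01  0.66  1.18 -0.9 ]
[-0.0003, -0.0039, 0.0032] [-0.0002, -0.011, -0.0131]
[-0.0002, -0.0039, 0.0032] [-0.0002, -0.011, -0.0131]
[-0.0001, -0.0039, 0.0032] [-0.0002, -0.011, -0.0131]
[-0.0, -0.0039, 0.0032] [-0.0002, -0.011, -0.0131]
[0.0001, -0.0039, 0.0032] [-0.0002, -0.011, -0.0131]
[0.0002, -0.0039, 0.0032] [-0.0002, -0.011, -0.0131]
[0.0002, -0.0039, 0.0032] [-0.0002, -0.011, -0.0131]
[0.0003, -0.0039, 0.0032] [-0.0002, -0.011, -0.0131]
-- [ 0.52  -0.036  0.022]
[-0.0001, -0.0048, 0.0041] [-0.0, -0.0, -0.0]
[-0.0001, -0.0048, 0.0041] [-0.0, -0.0, -0.0]
[-0.0001, -0.0048, 0.0041] [-0.0, -0.0, -0.0]
[-0.0001, -0.0048, 0.0041] [-0.0, -0.0, -0.0]
[-0.0001, -0.0048, 0.0041] [-0.0, -0.0, -0.0]
[-0.0001, -0.0048, 0.0041] [-0.0, -0.0, -0.0]
[-0.0001, -0.0048, 0.0041] [-0.0, -0.0, -0.0]
[-0.0001, -0.0048, 0.0041] [-0.0, -0.0, -0.0]
-- [0.517 0.014 0.022]
```

```bash
python3 - <<'E'
from plan import *
plan([(*tcpfor(-.14,-.0148,10),10),(*tcpfor(-.113,-.0125,10),5)])
E
```

```text
t 7.47 at [ 0.5181 -0.0767  0.022 ] F [-0.2 -2.5 -0.1] q [-0.59  0.42  2.01  0.66  1.18 -0.9 ]
[0.0003, -0.0031, 0.0026] [-0.0001, -0.011, -0.0132]
[0.0003, -0.0031, 0.0026] [-0.0001, -0.011, -0.0132]
[0.0004, -0.0031, 0.0026] [-0.0001, -0.011, -0.0132]
[0.0005, -0.0031, 0.0026] [-0.0001, -0.011, -0.0132]
[0.0006, -0.0031, 0.0026] [-0.0001, -0.011, -0.0132]
[0.0006, -0.0031, 0.0026] [-0.0001, -0.011, -0.0132]
[0.0007, -0.0031, 0.0026] [-0.0001, -0.011, -0.0132]
[0.0008, -0.0031, 0.0026] [-0.0001, -0.011, -0.0132]
[0.0008, -0.003, 0.0026] [-0.0001, -0.011, -0.0132]
[0.0009, -0.003, 0.0025] [-0.0001, -0.011, -0.0132]
-- [ 0.525 -0.037  0.022]
[0.0005, -0.0041, 0.0035] [0.0, -0.0, -0.0]
[0.0005, -0.0041, 0.0035] [0.0, -0.0, -0.0]
[0.0005, -0.0041, 0.0035] [0.0, -0.0, -0.0]
[0.0005, -0.0041, 0.0035] [0.0, -0.0, -0.0]
[0.0005, -0.0041, 0.0035] [0.0, -0.0, -0.0]
-- [ 0.525 -0.01   0.022]
```

Emit:
carry_out(
  deltas=[
    {"delta_pos":[0.0003,-0.003,0.0025],"dr":[0,-0.011,-0.0132]},
    {"delta_pos":[0.0003,-0.003,0.0026],"dr":[0,-0.011,-0.0132]},
    {"delta_pos":[0.0004,-0.003,0.0026],"dr":[0,-0.011,-0.0132]},
    {"delta_pos":[0.0005,-0.003,0.0026],"dr":[0,-0.011,-0.0132]},
    {"delta_pos":[0.0006,-0.003,0.0026],"dr":[0,-0.011,-0.0132]},
    {"delta_pos":[0.0006,-0.003,0.0026],"dr":[0,-0.011,-0.0132]},
    {"delta_pos":[0.0007,-0.003,0.0026],"dr":[0,-0.011,-0.0132]},
    {"delta_pos":[0.0008,-0.003,0.0026],"dr":[0,-0.011,-0.0132]},
    {"delta_pos":[0.0008,-0.003,0.0026],"dr":[0,-0.011,-0.0132]},
    {"delta_pos":[0.0009,-0.003,0.0025],"dr":[0,-0.011,-0.0132]},
  ],
  grip=0.27,
)

```text
time: 8.72
tool_pos: [0.5254, -0.0375, 0.0217]
tcp_rot: [-2.441, -0.087, 0.03]
wrist_force: [0.2, -4.9, 4.0]
width: 0.271
```

```bash
python3 look.py 6; python3 - <<'E'
from plan import *
d=pickle.load(open("c6.pkl","rb"))
plan([(*tcpfor(-.113,-.0125,10),5),(*tcpfor(-.07,-.003,10),9)])
crop(d["top"],230,150,180,110,4,"pics/tc6.png")
crop(d["side"],230,140,150,125,4,"pics/sc6.png")
E
```

```text
t 8.82 at [ 0.5254 -0.0371  0.0217] F [ 1.2 -3.3  2.5] q [-0.49  0.45  1.96  0.62  1.22 -0.93]
[0.0004, -0.0042, 0.0035] [-0.0002, -0.0, 0.0003]
[0.0004, -0.0042, 0.0035] [-0.0002, -0.0, 0.0003]
[0.0004, -0.0042, 0.0035] [-0.0002, -0.0, 0.0003]
[0.0004, -0.0042, 0.0035] [-0.0002, -0.0, 0.0003]
[0.0004, -0.0042, 0.0035] [-0.0002, -0.0, 0.0003]
-- [ 0.525 -0.01   0.022]
[-0.0002, -0.0037, 0.0031] [-0.0, 0.0, 0.0]
[-0.0002, -0.0037, 0.0031] [-0.0, 0.0, 0.0]
[-0.0002, -0.0037, 0.0031] [-0.0, 0.0, 0.0]
[-0.0002, -0.0037, 0.0031] [-0.0, 0.0, 0.0]
[-0.0002, -0.0037, 0.0031] [-0.0, 0.0, 0.0]
[-0.0002, -0.0037, 0.0031] [-0.0, 0.0, 0.0]
[-0.0002, -0.0037, 0.0031] [-0.0, 0.0, 0.0]
[-0.0002, -0.0037, 0.0031] [-0.0, 0.0, 0.0]
[-0.0002, -0.0037, 0.0031] [-0.0, 0.0, 0.0]
-- [0.521 0.034 0.022]
```

View pics/tc6.png

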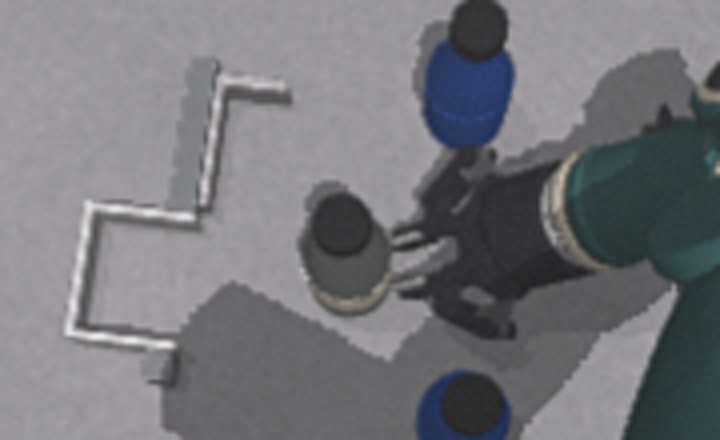

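View pics/sc6.png

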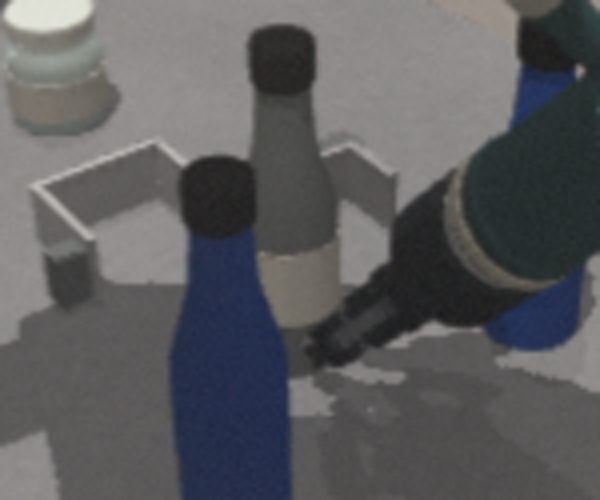

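```bash
python3 - <<'E'
from plan import *
T=pickle.load(open("c6.pkl","rb"))["top"]
q=lambda u,v:(230+(u+.5)/4-.5,150+(v+.5)/4-.5)
for z in(.06,.08,.1):
  print(z,"far kn",atz(T,q(468,148),z).round(3),"near kn",atz(T,q(505,338),z).round(3))
print("bluefar base lower edge",atz(T,q(463,149),0).round(3),"cap",atz(T,q(479,30),.21), "bluenear cap",atz(T,q(474,404),.21))
print(proj(T,[[.613,-.09,.08],[.613,-.09,0]]))
# toner
print("toner cap",(atz(T,q(342,224),.21)[:2]-np.array(B[:2]))@np.c_[bx[:2],by[:2]])
E
```

```text
0.06 far kn [ 0.601 -0.09   0.06 ] near kn [ 0.469 -0.11   0.06 ]
0.08 far kn [ 0.597 -0.088  0.08 ] near kn [ 0.467 -0.108  0.08 ]
0.1 far kn [ 0.592 -0.087  0.1  ] near kn [ 0.465 -0.107  0.1  ]
bluefar base lower edge [ 0.615 -0.089  0.   ] cap [ 0.63794313 -0.0900493   0.21      ] bluenear cap [ 0.41420957 -0.07920049  0.21      ]
[[346.9836132  180.73070465]
 [345.59491532 187.61376661]]
toner cap [-0.14282711 -0.01370628]
```

```bash
python3 - <<'E'
from plan import *
plan([(*tcpfor(-.11,-.0095,10),6),(*tcpfor(-.07,-.001,10),8)])
E
```

```text
t 8.82 at [ 0.5254 -0.0371  0.0217] F [ 1.2 -3.3  2.5] q [-0.49  0.45  1.96  0.62  1.22 -0.93]
[-0.0001, -0.004, 0.0033] [-0.0002, -0.0, 0.0002]
[-0.0001, -0.004, 0.0033] [-0.0002, -0.0, 0.0002]
[-0.0001, -0.004, 0.0033] [-0.0002, -0.0, 0.0002]
[-0.0001, -0.004, 0.0033] [-0.0002, -0.0, 0.0002]
[-0.0001, -0.004, 0.0033] [-0.0002, -0.0, 0.0002]
[-0.0001, -0.004, 0.0033] [-0.0002, -0.0, 0.0002]
-- [ 0.523 -0.006  0.022]
[-0.0002, -0.0039, 0.0033] [-0.0, -0.0, -0.0]
[-0.0002, -0.0039, 0.0033] [-0.0, -0.0, -0.0]
[-0.0002, -0.0039, 0.0033] [-0.0, -0.0, -0.0]
[-0.0002, -0.0039, 0.0033] [-0.0, -0.0, -0.0]
[-0.0002, -0.0039, 0.0033] [-0.0, -0.0, -0.0]
[-0.0002, -0.0039, 0.0033] [-0.0, -0.0, -0.0]
[-0.0002, -0.0039, 0.0033] [-0.0, -0.0, -0.0]
[-0.0002, -0.0039, 0.0033] [-0.0, -0.0, -0.0]
-- [0.519 0.034 0.022]
```

Emit:
carry_out(
  deltas=[
    {"delta_pos":[-0.0001,-0.003,0.0025],"dr":[0,0,0]},
    {"delta_pos":[-0.0001,-0.004,0.0033],"dr":[0,0,0]},
    {"delta_pos":[-0.0001,-0.004,0.0033],"dr":[0,0,0]},
    {"delta_pos":[-0.0001,-0.004,0.0033],"dr":[0,0,0]},
    {"delta_pos":[-0.0001,-0.004,0.0033],"dr":[0,0,0]},
    {"delta_pos":[-0.0001,-0.004,0.0033],"dr":[0,0,0]},
    {"delta_pos":[-0.0002,-0.004,0.0033],"dr":[0,0,0]},
    {"delta_pos":[-0.0002,-0.004,0.0033],"dr":[0,0,0]},
    {"delta_pos":[-0.0002,-0.003,0.0025],"dr":[0,0,0]},
    {"delta_pos":[-0.0002,-0.002,0.0017],"dr":[0,0,0]},
  ],
)

```text
time: 10.07
tool_pos: [0.5203, 0.0092, 0.0217]
tcp_rot: [-2.441, -0.086, 0.031]
wrist_force: [-0.0, -3.0, 2.2]
width: 0.272
```

```bash
python3 look.py 7; python3 - <<'E'
from plan import *
d=pickle.load(open("c7.pkl","rb"))
plan([(*tcpfor(-.07,-.001,8),5),(*tcpfor(-.03,0,4),8)])
crop(d["top"],230,150,180,110,4,"pics/tc7.png")
crop(d["side"],230,130,150,125,4,"pics/sc7.png")
E
```

```text
t 10.18 at [0.5202 0.0094 0.0218] F [ 0.3 -1.6  0.7] q [-0.42  0.42  2.01  0.66  1.18 -0.9 ]
[-0.0002, -0.0039, 0.0032] [-0.0003, 0.0045, 0.0054]
[-0.0003, -0.0039, 0.0032] [-0.0003, 0.0045, 0.0054]
[-0.0003, -0.0039, 0.0032] [-0.0003, 0.0045, 0.0054]
[-0.0003, -0.0039, 0.0032] [-0.0003, 0.0045, 0.0054]
[-0.0004, -0.0039, 0.0032] [-0.0003, 0.0045, 0.0054]
-- [0.517 0.034 0.022]
[0.0003, -0.0038, 0.0032] [0.0, 0.0056, 0.0067]
[0.0002, -0.0038, 0.0032] [0.0, 0.0056, 0.0067]
[0.0002, -0.0038, 0.0032] [0.0, 0.0056, 0.0067]
[0.0001, -0.0038, 0.0032] [0.0, 0.0056, 0.0067]
[0.0001, -0.0038, 0.0032] [0.0, 0.0056, 0.0067]
[0.0001, -0.0038, 0.0032] [0.0, 0.0056, 0.0067]
[0.0, -0.0038, 0.0032] [0.0, 0.0056, 0.0067]
[-0.0, -0.0038, 0.0032] [0.0, 0.0056, 0.0067]
-- [0.518 0.074 0.022]
```

View pics/tc7.png

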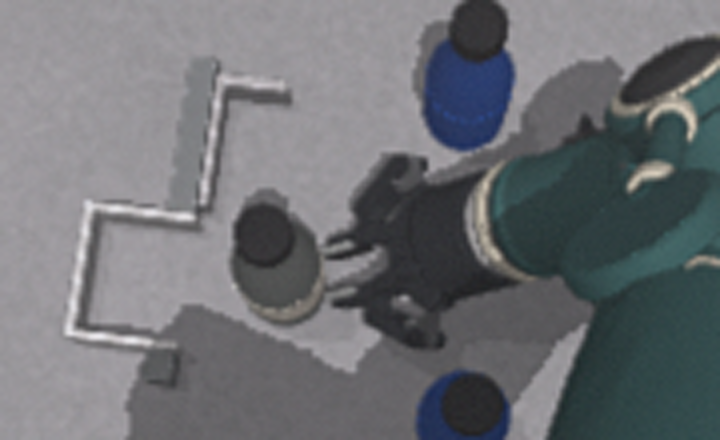

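View pics/sc7.png

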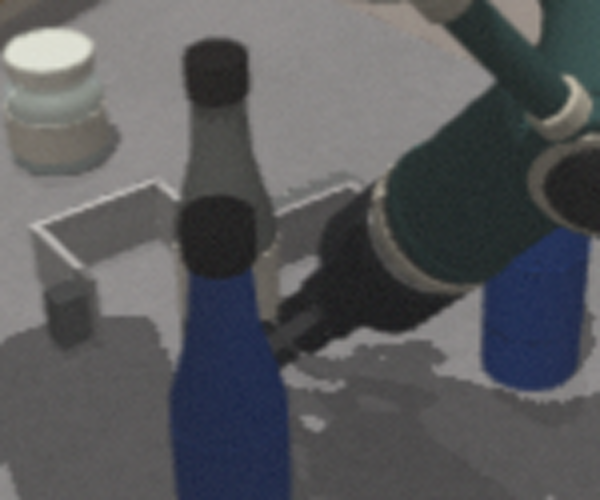

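```bash
cat > cap.py <<'E'
from plan import *
def capbay(k,uv,ox=230,oy=150,s=4):
    T=pickle.load(open(f"c{k}.pkl","rb"))["top"]
    p=atz(T,(ox+(uv[0]+.5)/s-.5,oy+(uv[1]+.5)/s-.5),.21)
    return (p[:2]-np.array(B[:2]))@np.c_[bx[:2],by[:2]]
E
python3 -c "
from cap import *
print(capbay(7,(264,234)))
s=bot.read_state()['tool_pos']-[*B[:2],0];print(s@bx,s@by)"
```

```text
[-0.09776918 -0.0040942 ]
-0.12810873871806377 -0.011150082152000475
```

Emit:
carry_out(
  deltas=[
    {"delta_pos":[-0.0001,-0.003,0.0025],"dr":[0,0.0045,0.0054]},
    {"delta_pos":[-0.0001,-0.004,0.0033],"dr":[0,0.0045,0.0054]},
    {"delta_pos":[-0.0001,-0.004,0.0033],"dr":[0,0.0045,0.0054]},
    {"delta_pos":[-0.0001,-0.004,0.0033],"dr":[0,0.0045,0.0054]},
    {"delta_pos":[-0.0001,-0.004,0.0033],"dr":[0,0.0045,0.0054]},
    {"delta_pos":[0,-0.004,0.0033],"dr":[0,0.0045,0.0054]},
    {"delta_pos":[0,-0.004,0.0033],"dr":[0,0.0045,0.0054]},
    {"delta_pos":[0,-0.004,0.0033],"dr":[0,0.0045,0.0054]},
    {"delta_pos":[0,-0.003,0.0025],"dr":[0,0.0045,0.0054]},
    {"delta_pos":[0,-0.002,0.0017],"dr":[0,0,0]},
  ],
)

```text
time: 11.42
tool_pos: [0.518, 0.0558, 0.0222]
tcp_rot: [-2.443, -0.008, 0.002]
wrist_force: [-0.9, -2.3, -1.1]
width: 0.27
```

```bash
python3 look.py 8; python3 - <<'E'
from plan import *
d=pickle.load(open("c8.pkl","rb"))
s=bot.read_state()['tool_pos']-[*B[:2],0];print(s@bx,s@by)
plan([(*tcpfor(-.015,0,2,.031),10)])
crop(d["top"],230,150,180,110,4,"pics/tc8.png")
crop(d["side"],230,130,150,125,4,"pics/sc8.png")
E
```

```text
-0.08215627830708065 -0.004126089109714854
t 11.53 at [0.518  0.0559 0.0222] F [-0.6 -1.  -1.3] q [-0.36  0.38  2.08  0.74  1.11 -0.85]
[0.0001, -0.0028, 0.0024] [-0.0001, 0.0049, 0.0059]
[0.0001, -0.0028, 0.0024] [-0.0001, 0.0049, 0.0059]
[0.0, -0.0028, 0.0024] [-0.0001, 0.0049, 0.0059]
[0.0, -0.0028, 0.0024] [-0.0001, 0.0049, 0.0059]
[-0.0, -0.0028, 0.0024] [-0.0001, 0.0049, 0.0059]
[-0.0, -0.0028, 0.0024] [-0.0001, 0.0049, 0.0059]
[-0.0001, -0.0028, 0.0024] [-0.0001, 0.0049, 0.0059]
[-0.0001, -0.0028, 0.0024] [-0.0001, 0.0049, 0.0059]
[-0.0001, -0.0028, 0.0023] [-0.0001, 0.0049, 0.0059]
[-0.0002, -0.0028, 0.0023] [-0.0001, 0.0049, 0.0059]
-- [0.519 0.092 0.022]
```

View pics/tc8.png

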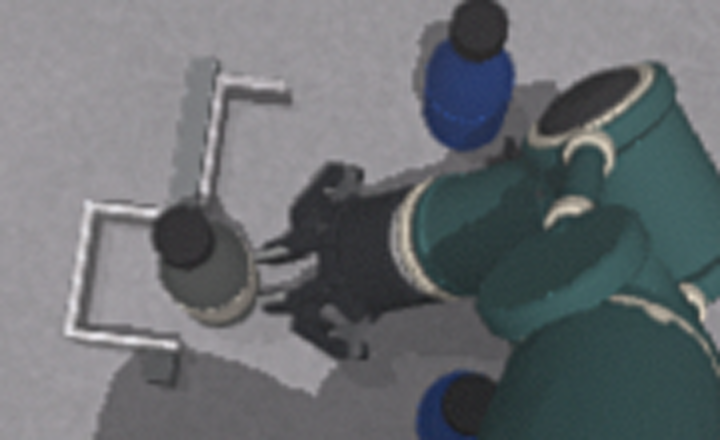

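View pics/sc8.png

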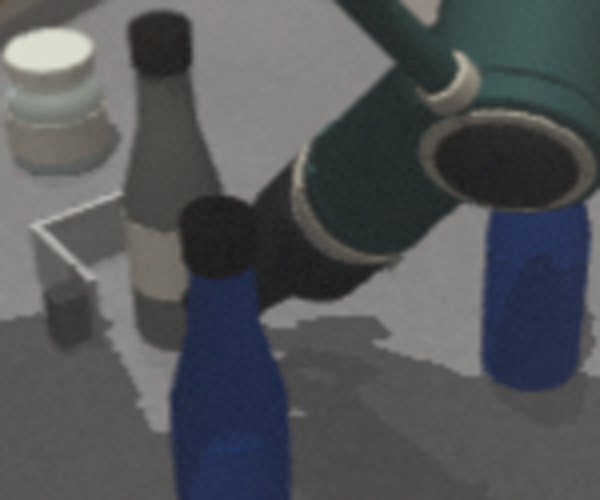

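```bash
python3 - <<'E'
from plan import *
d=pickle.load(open("c8.pkl","rb"));s=bot.read_state()
z=R.from_rotvec(s["tcp_rot"]).apply([0,0,1])
for L in(.15,.2,.25,.3,.35,.4):
    p=s["tool_pos"]-z*L
    print(L,p.round(3),((proj(d["top"],[p])[0]-[230,150])*4).round(),((proj(d["side"],[p])[0]-[230,130])*4).round())
E
```

```text
0.15 [ 0.519 -0.041  0.137] [400. 247.] [325. 223.]
0.2 [ 0.519 -0.073  0.175] [453. 234.] [368. 186.]
0.25 [ 0.519 -0.105  0.214] [511. 221.] [415. 145.]
0.3 [ 0.519 -0.137  0.252] [573. 206.] [468. 100.]
0.35 [ 0.519 -0.169  0.29 ] [642. 190.] [526.  50.]
0.4 [ 0.52  -0.202  0.328] [716. 173.] [591.  -5.]
```

View pics/side8.png

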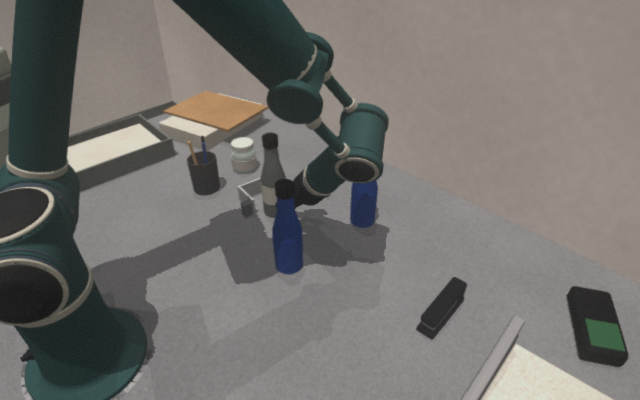

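View pics/top8.png

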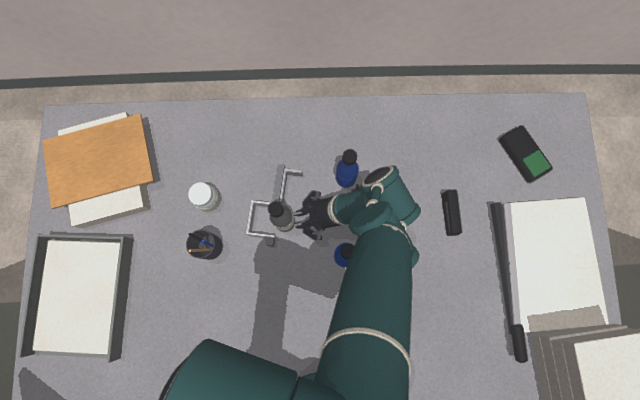

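```bash
python3 - <<'E'
from plan import *
d=pickle.load(open("c8.pkl","rb"))
T,S=d["top"],d["side"]
print(tri(T,(379,178),S,(357,170)))
for z in (.2,.25,.3,.35,.4): print(z,atz(T,(379,178),z).round(3),"side",atz(S,(357,170),z).round(3), "sidetop",atz(S,(365,112),z).round(3),"top other end",atz(T,(409,215),z).round(3))
crop(T,320,130,120,100,6,"pics/w1.png");crop(S,250,80,170,120,4.5,"pics/w2.png")
E
```

```text
(array([ 0.56946415, -0.1461214 ,  0.20749882]), np.float64(0.03882474089181956))
0.2 [ 0.587 -0.16   0.2  ] side [ 0.558 -0.132  0.2  ] sidetop [0.783 0.036 0.2  ] top other end [ 0.495 -0.227  0.2  ]
0.25 [ 0.574 -0.153  0.25 ] side [ 0.495 -0.183  0.25 ] sidetop [ 0.695 -0.034  0.25 ] top other end [ 0.487 -0.216  0.25 ]
0.3 [ 0.561 -0.146  0.3  ] side [ 0.432 -0.234  0.3  ] sidetop [ 0.606 -0.104  0.3  ] top other end [ 0.479 -0.205  0.3  ]
0.35 [ 0.548 -0.139  0.35 ] side [ 0.369 -0.285  0.35 ] sidetop [ 0.518 -0.174  0.35 ] top other end [ 0.471 -0.194  0.35 ]
0.4 [ 0.534 -0.131  0.4  ] side [ 0.307 -0.336  0.4  ] sidetop [ 0.429 -0.244  0.4  ] top other end [ 0.463 -0.183  0.4  ]
```

View pics/w1.png

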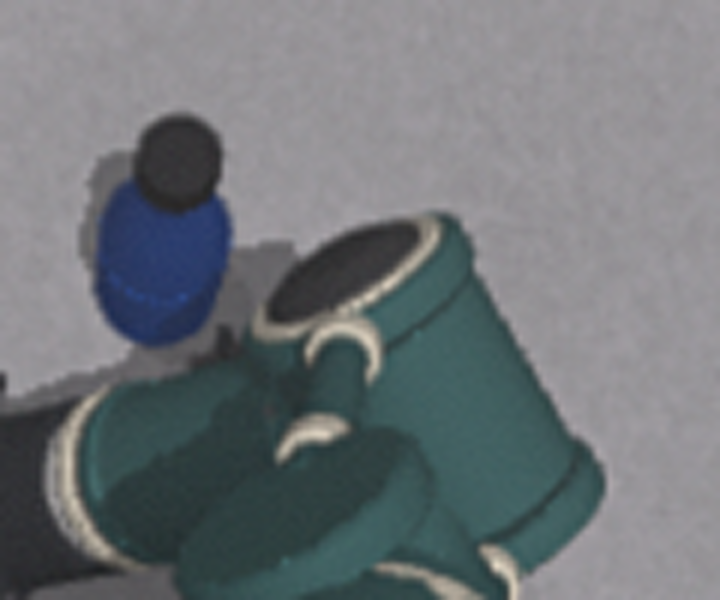

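View pics/w2.png

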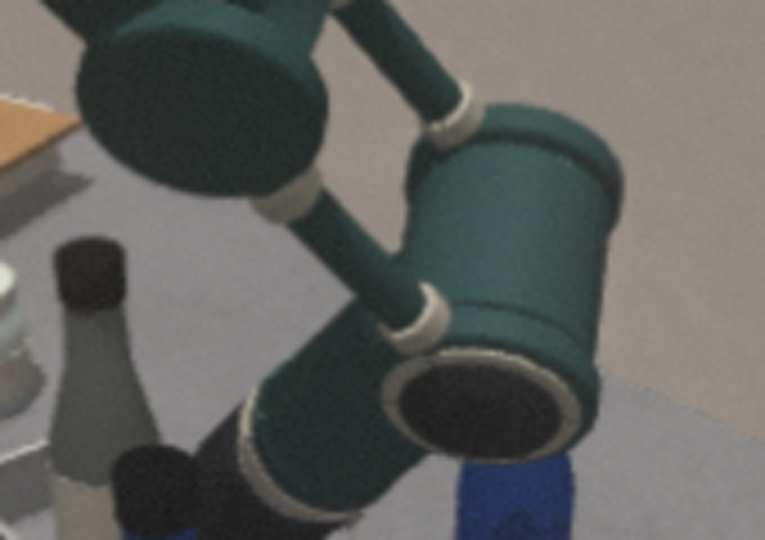

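Emit:
carry_out(
  deltas=[
    {"delta_pos":[0,-0.002,0.0017],"dr":[0,0,0]},
    {"delta_pos":[0.0001,-0.003,0.0025],"dr":[0,0,0]},
    {"delta_pos":[0.0001,-0.003,0.0025],"dr":[0,0,0]},
    {"delta_pos":[0.0001,-0.003,0.0025],"dr":[0,0,0]},
    {"delta_pos":[0.0001,-0.003,0.0025],"dr":[0,0,0]},
    {"delta_pos":[0.0001,-0.003,0.0025],"dr":[0,0,0]},
    {"delta_pos":[0.0001,-0.003,0.0025],"dr":[0,0,0]},
    {"delta_pos":[0,-0.003,0.0025],"dr":[0,0,0]},
    {"delta_pos":[0,-0.003,0.0025],"dr":[0,0,0]},
    {"delta_pos":[0,-0.002,0.0017],"dr":[0,0,0]},
  ],
)

```text
time: 12.78
tool_pos: [0.5185, 0.0923, 0.0223]
tcp_rot: [-2.443, -0.008, 0.002]
wrist_force: [-0.2, -2.0, -0.6]
width: 0.27
```

```bash
python3 look.py 9; python3 - <<'E'
from plan import *
d=pickle.load(open("c9.pkl","rb"))
s=bot.read_state()['tool_pos']-[*B[:2],0];print(s@bx,s@by)
plan([(*tcpfor(.008,0,4,.031),10)])
crop(d["top"],230,150,180,110,4,"pics/tc9.png")
crop(d["side"],230,100,170,150,4,"pics/sc9.png")
E
```

```text
-0.04578882230411701 -0.0006751579486127414
t 12.88 at [0.5184 0.0924 0.0223] F [-0.7 -1.1 -0.6] q [-0.29  0.36  2.1   0.77  1.07 -0.82]
[0.0004, -0.0017, 0.0015] [-0.0001, 0.0027, 0.0032]
[0.0004, -0.0017, 0.0015] [-0.0001, 0.0027, 0.0032]
[0.0004, -0.0017, 0.0015] [-0.0001, 0.0027, 0.0032]
[0.0004, -0.0017, 0.0015] [-0.0001, 0.0027, 0.0032]
[0.0004, -0.0017, 0.0015] [-0.0001, 0.0027, 0.0032]
[0.0004, -0.0017, 0.0015] [-0.0001, 0.0027, 0.0032]
[0.0003, -0.0017, 0.0015] [-0.0001, 0.0027, 0.0032]
[0.0003, -0.0017, 0.0015] [-0.0001, 0.0027, 0.0032]
[0.0003, -0.0017, 0.0015] [-0.0001, 0.0027, 0.0032]
[0.0003, -0.0017, 0.0015] [-0.0001, 0.0027, 0.0032]
-- [0.522 0.115 0.022]
```

View pics/tc9.png

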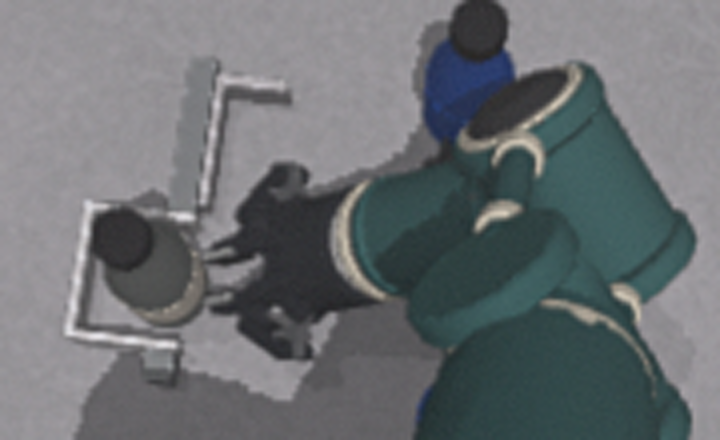

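View pics/sc9.png

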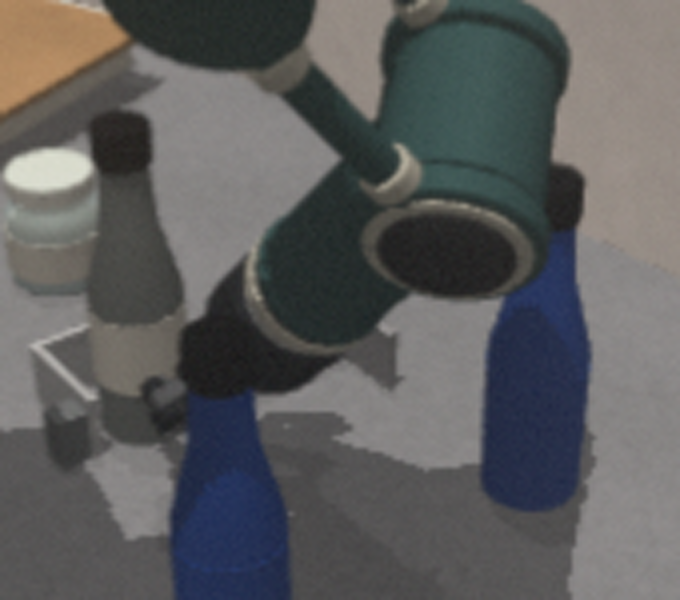

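Emit:
carry_out(
  deltas=[
    {"delta_pos":[0.0001,-0.0017,0.0014],"dr":[0,0,0]},
    {"delta_pos":[0.0001,-0.0017,0.0014],"dr":[0,0,0]},
    {"delta_pos":[0.0001,-0.0017,0.0014],"dr":[0,0,0]},
    {"delta_pos":[0.0001,-0.0017,0.0014],"dr":[0,0,0]},
    {"delta_pos":[0.0001,-0.0017,0.0014],"dr":[0,0,0]},
    {"delta_pos":[0.0001,-0.0017,0.0014],"dr":[0,0,0]},
    {"delta_pos":[0.0001,-0.0012,0.001],"dr":[0,0,0]},
    {"delta_pos":[0,-0.0008,0.0006],"dr":[0,0,0]},
  ],
)

```text
time: 13.88
tool_pos: [0.5191, 0.1079, 0.0225]
tcp_rot: [-2.443, -0.008, 0.002]
wrist_force: [-0.4, -2.4, -0.8]
width: 0.274
```

```bash
python3 look.py 10; python3 - <<'E'
from plan import *
d=pickle.load(open("c10.pkl","rb"))
s=bot.read_state()['tool_pos']-[*B[:2],0];print(s@bx,s@by,bot.read_state()["wrist_force"])
a=cv2.resize(d["top"]["frame"][180:250,235:315,::-1],None,fx=5,fy=5,interpolation=2)
b=cv2.resize(d["side"]["frame"][110:220,225:305,::-1],None,fx=4.5,fy=4.5,interpolation=2)
h=max(len(a),len(b));cv2.imwrite("pics/o10.png",np.hstack([cv2.copyMakeBorder(i,0,h-len(i),0,0,0) for i in(a,b)]))
E
```

```text
-0.0302519856710576 0.00028276440384833424 [-0.75535214 -1.18351267 -0.87064997]
```

View pics/o10.png

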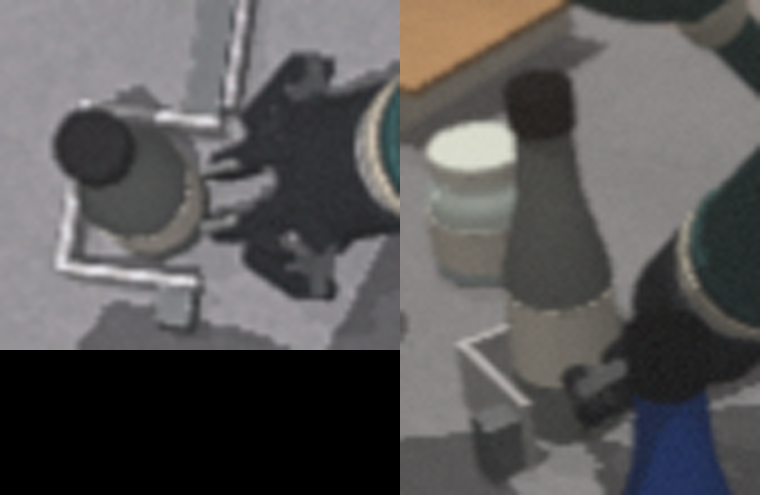

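Emit:
carry_out(
  deltas=[
    {"delta_pos":[0,-0.0011,0.0009],"dr":[0,0,0]},
    {"delta_pos":[0,-0.0011,0.0009],"dr":[0,0,0]},
    {"delta_pos":[0,-0.0011,0.0009],"dr":[0,0,0]},
    {"delta_pos":[0,0,0],"dr":[0,0,0]},
  ],
)

```text
time: 14.48
tool_pos: [0.519, 0.1122, 0.0226]
tcp_rot: [-2.443, -0.008, 0.002]
wrist_force: [0.7, -1.7, -1.6]
width: 0.27
```

Emit:
carry_out(
  deltas=[
    {"delta_pos":[0,-0.0008,0.0006],"dr":[0,0,0]},
    {"delta_pos":[0,-0.0008,0.0006],"dr":[0,0,0]},
  ],
)

```text
time: 14.72
tool_pos: [0.5191, 0.1141, 0.0227]
tcp_rot: [-2.443, -0.008, 0.002]
wrist_force: [-0.0, -2.6, -0.4]
width: 0.269
```

Emit:
carry_out(
  deltas=[
    {"delta_pos":[0,-0.0008,0.0006],"dr":[0,0,0]},
    {"delta_pos":[0,-0.0008,0.0006],"dr":[0,0,0]},
  ],
)

```text
time: 14.98
tool_pos: [0.5191, 0.1161, 0.0228]
tcp_rot: [-2.443, -0.008, 0.002]
wrist_force: [-0.9, -2.1, 0.3]
width: 0.271
```

Emit:
carry_out(
  deltas=[
    {"delta_pos":[0,-0.0008,0.0006],"dr":[0,0,0]},
    {"delta_pos":[0,-0.0004,0.0003],"dr":[0,0,0]},
  ],
)

```text
time: 15.22
tool_pos: [0.5192, 0.1172, 0.0227]
tcp_rot: [-2.444, -0.008, 0.002]
wrist_force: [0.6, -5.1, -0.9]
width: 0.271
```

```bash
cat > o.py <<'E'
import sys
from plan import *
k=sys.argv[1]
d=pickle.load(open(f"c{k}.pkl","rb"))
st=bot.read_state();s=st['tool_pos']-[*B[:2],0];print(s@bx,s@by,st["wrist_force"].round(1))
a=cv2.resize(d["top"]["frame"][180:250,235:315,::-1],None,fx=5,fy=5,interpolation=2)
b=cv2.resize(d["side"]["frame"][110:220,225:305,::-1],None,fx=4.5,fy=4.5,interpolation=2)
h=max(len(a),len(b));cv2.imwrite(f"pics/o{k}.png",np.hstack([cv2.copyMakeBorder(i,0,h-len(i),0,0,0) for i in(a,b)]))
E
python3 look.py 11; python3 o.py 11
```

```text
-0.021036080927381844 0.0011781264220820295 [ 0.2 -4.6 -2.2]
```

View pics/o11.png

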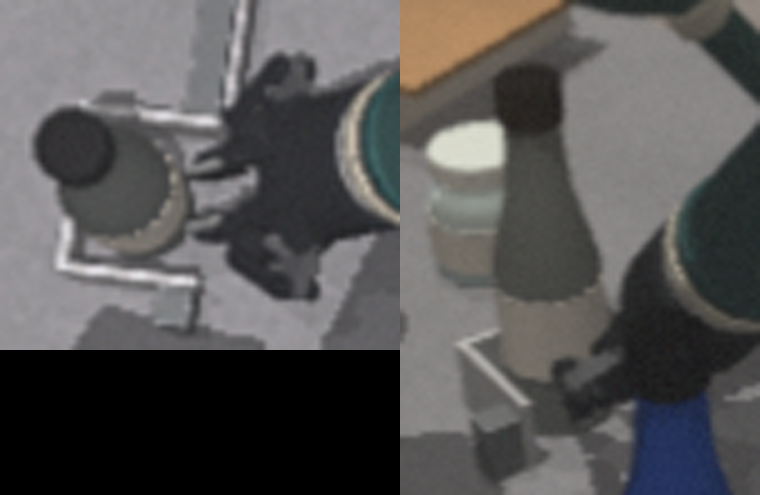

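Emit:
carry_out(
  deltas=[
    {"delta_pos":[0,-0.0006,0.0005],"dr":[0,0,0]},
    {"delta_pos":[0,0,0],"dr":[0,0,0]},
  ],
)

```text
time: 15.58
tool_pos: [0.5193, 0.1174, 0.0225]
tcp_rot: [-2.445, -0.008, 0.001]
wrist_force: [-0.0, -6.8, -1.2]
width: 0.269
```

Emit:
carry_out(
  deltas=[
    {"delta_pos":[0,0.002,-0.0017],"dr":[0,0,0]},
    {"delta_pos":[0,0.004,-0.0034],"dr":[0,0,0]},
    {"delta_pos":[0,0.0077,-0.0064],"dr":[0,0,0]},
    {"delta_pos":[0,0.0077,-0.0064],"dr":[0,0,0]},
    {"delta_pos":[0,0.0077,-0.0064],"dr":[0,0,0]},
    {"delta_pos":[0,0.0077,-0.0064],"dr":[0,0,0]},
    {"delta_pos":[0,0.0077,-0.0064],"dr":[0,0,0]},
    {"delta_pos":[0,0.004,-0.0034],"dr":[0,0,0]},
  ],
)

```text
time: 16.58
tool_pos: [0.5196, 0.0543, 0.0227]
tcp_rot: [-2.443, -0.007, 0.002]
wrist_force: [1.2, -0.2, -0.2]
width: 0.266
```

```bash
python3 look.py 12; python3 o.py 12; python3 - <<'E'
from plan import *
s=bot.read_state();r=R.from_rotvec(s["tcp_rot"])
plan([(s["tool_pos"]+[0,0,.28],r,6)])
E
```

```text
-0.08330366494824407 -0.005900335861260835 [ 0.7  0.6 -0.2]
t 16.68 at [0.5197 0.0545 0.0227] F [ 0.7  0.6 -0.2] q [-0.36  0.38  2.08  0.74  1.11 -0.85]
[0.0, -0.03, -0.0357] [0.0, 0.0, 0.0]
[0.0, -0.03, -0.0357] [0.0, 0.0, 0.0]
[0.0, -0.03, -0.0357] [0.0, 0.0, 0.0]
[0.0, -0.03, -0.0357] [0.0, 0.0, 0.0]
[0.0, -0.03, -0.0357] [0.0, 0.0, 0.0]
[0.0, -0.03, -0.0357] [0.0, 0.0, 0.0]
-- [0.52  0.055 0.303]
```

View pics/o12.png

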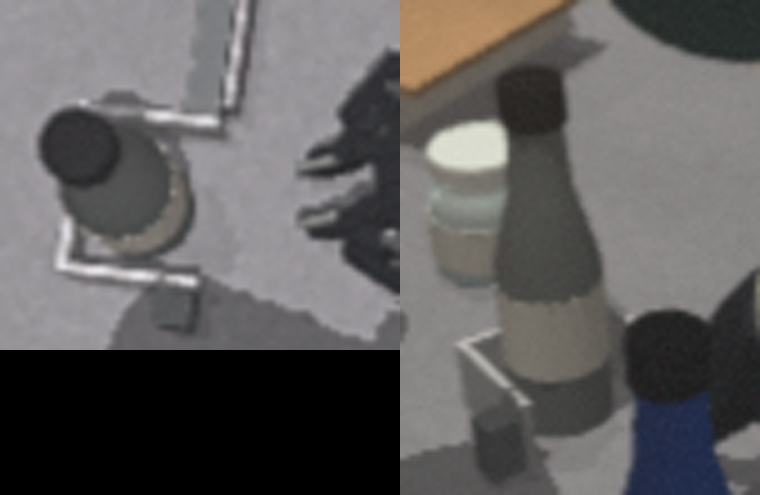

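```bash
python3 - <<'E'
from ov import *
from plan import *
for k in(11,12):
    d=pickle.load(open(f"c{k}.pkl","rb"));T,S=d["top"],d["side"]
    ims=[]
    for c,x,y,w,h,s in((T,238,182,50,60,8),(S,230,115,50,95,6)):
        im=cv2.resize(c["frame"][y:y+h,x:x+w,::-1],None,fx=s,fy=s,interpolation=2)
        for X,col in((6,(0,128,255)),(2,(0,255,0))):
            p=bw(X*1e-3,0,0)
            for z,r in((0,.03),(.1,.03),(.21,.018)):
                q=(proj(c,circ(p[0],p[1],z,r))-[x,y]+.5)*s-.5
                cv2.polylines(im,[q.round().astype(np.int32)],True,col,1,cv2.LINE_AA)
        q=(proj(c,bayw(np.array([[-36,-42,45],[36,-42,45],[36,42,45],[-36,42,45]])*1e-3,B))-[x,y]+.5)*s-.5
        cv2.polylines(im,[q.round().astype(np.int32)],False,(0,0,255),1,cv2.LINE_AA)
        ims.append(im)
    h=max(map(len,ims));cv2.imwrite(f"pics/p{k}.png",np.hstack([cv2.copyMakeBorder(i,0,h-len(i),0,0,0) for i in ims]))
E
```

```text
(no output)
```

View pics/p11.png

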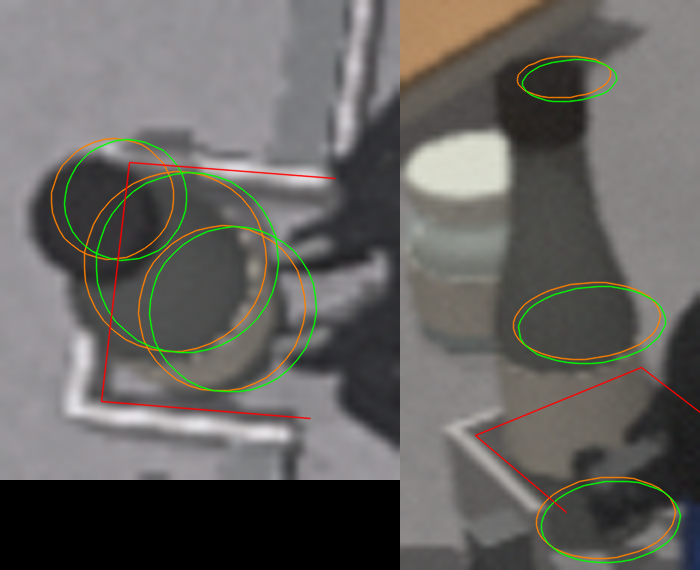

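View pics/p12.png

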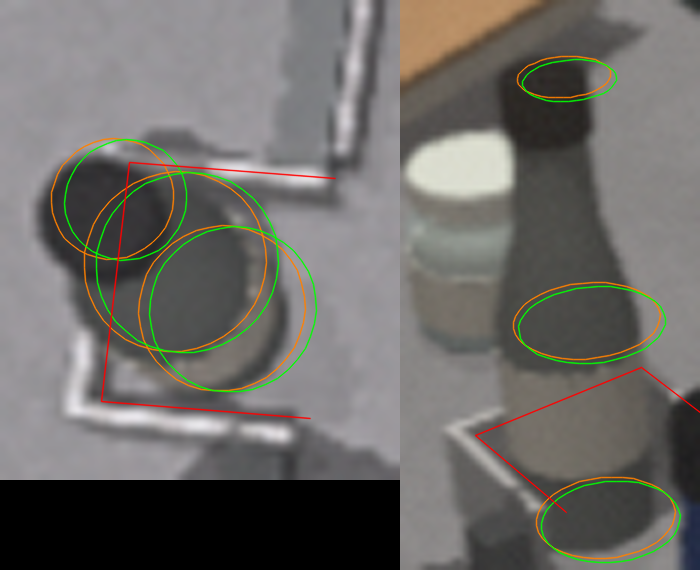

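The toner is upright and flush with the back wall: the pushing force climbed to 7 N with no further travel. Next is the gate, with fingers shut and a smaller tilt.

Emit:
carry_out(
  deltas=[
    {"delta_pos":[0,-0.03,-0.0357],"dr":[0,0,0]},
    {"delta_pos":[0,-0.03,-0.0357],"dr":[0,0,0]},
    {"delta_pos":[0,-0.03,-0.0357],"dr":[0,0,0]},
    {"delta_pos":[0,-0.03,-0.0357],"dr":[0,0,0]},
    {"delta_pos":[0,-0.03,-0.0357],"dr":[0,0,0]},
    {"delta_pos":[0,-0.03,-0.0357],"dr":[0,0,0]},
  ],
  grip=0,
)

```text
time: 17.42
tool_pos: [0.5188, 0.0556, 0.3039]
tcp_rot: [-2.443, -0.009, 0.003]
wrist_force: [0.3, 0.2, -0.3]
width: -0.0
```

```bash
python3 - <<'E'
from plan import *
r=ori(np.deg2rad(20))
plan([(bw(-.074,-.205,.25),r,8)])
E
```

```text
t 17.43 at [0.5188 0.0556 0.3039] F [ 0.3  0.2 -0.3] q [-0.36  0.03  1.89  0.65  1.53 -0.5 ]
[0.025, 0.0057, 0.004] [-0.0437, 0.007, 0.0122]
[0.025, 0.0052, 0.0044] [-0.0437, 0.007, 0.0122]
[0.025, 0.0047, 0.0048] [-0.0437, 0.007, 0.0122]
[0.0251, 0.0042, 0.0052] [-0.0437, 0.007, 0.0122]
[0.0251, 0.0036, 0.0056] [-0.0437, 0.007, 0.0122]
[0.0251, 0.0031, 0.0059] [-0.0437, 0.007, 0.0122]
[0.0251, 0.0025, 0.0062] [-0.0437, 0.007, 0.0122]
[0.025, 0.0019, 0.0064] [-0.0437, 0.007, 0.0122]
-- [0.719 0.043 0.25 ]
```

Emit:
carry_out(
  deltas=[
    {"delta_pos":[0.025,0.0055,0.004],"dr":[-0.044,0.007,0.012]},
    {"delta_pos":[0.025,0.005,0.0045],"dr":[-0.044,0.007,0.012]},
    {"delta_pos":[0.025,0.0045,0.005],"dr":[-0.044,0.007,0.012]},
    {"delta_pos":[0.025,0.004,0.005],"dr":[-0.044,0.007,0.012]},
    {"delta_pos":[0.025,0.0035,0.0055],"dr":[-0.044,0.007,0.012]},
    {"delta_pos":[0.025,0.003,0.006],"dr":[-0.044,0.007,0.012]},
    {"delta_pos":[0.025,0.0025,0.006],"dr":[-0.044,0.007,0.012]},
    {"delta_pos":[0.025,0.002,0.0065],"dr":[-0.044,0.007,0.012]},
  ],
)

```text
time: 18.42
tool_pos: [0.7193, 0.0436, 0.2487]
tcp_rot: [-2.793, 0.145, -0.026]
wrist_force: [0.4, 0.3, -0.4]
width: -0.001
```

```bash
python3 look.py 13; python3 - <<'E'
from plan import *
r=ori(np.deg2rad(20))
plan([(bw(-.074,-.205,.06),r,6),(bw(-.074,-.205,.022),r,3)])
E
```

```text
t 18.52 at [0.7199 0.0445 0.248 ] F [-0.   0.5 -0.8] q [-0.14  0.33  1.52  0.36  1.32 -0.13]
[-0.0002, 0.0109, 0.0294] [0.0004, 0.0001, 0.0004]
[-0.0002, 0.0109, 0.0294] [0.0004, 0.0001, 0.0004]
[-0.0002, 0.0109, 0.0294] [0.0004, 0.0001, 0.0004]
[-0.0002, 0.0109, 0.0294] [0.0004, 0.0001, 0.0004]
[-0.0002, 0.0109, 0.0294] [0.0004, 0.0001, 0.0004]
[-0.0002, 0.011, 0.0294] [0.0004, 0.0001, 0.0004]
-- [0.719 0.043 0.06 ]
[0.0, 0.0043, 0.0119] [-0.0, -0.0, -0.0]
[0.0, 0.0043, 0.0119] [-0.0, -0.0, -0.0]
[0.0, 0.0043, 0.0119] [-0.0, -0.0, -0.0]
-- [0.719 0.043 0.022]
```

View pics/both13.png

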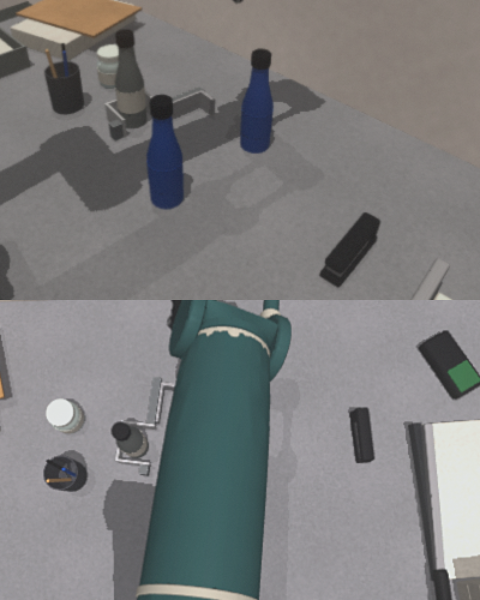

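Emit:
carry_out(
  deltas=[
    {"delta_pos":[0,0.011,0.0295],"dr":[0,0,0]},
    {"delta_pos":[0,0.011,0.0295],"dr":[0,0,0]},
    {"delta_pos":[0,0.011,0.0295],"dr":[0,0,0]},
    {"delta_pos":[0,0.011,0.0295],"dr":[0,0,0]},
    {"delta_pos":[0,0.011,0.0295],"dr":[0,0,0]},
  ],
)

```text
time: 19.15
tool_pos: [0.7178, 0.0417, 0.091]
tcp_rot: [-2.791, 0.145, -0.025]
wrist_force: [-1.0, -0.7, 0.1]
width: 0.0
```

```bash
python3 look.py 14; python3 - <<'E'
from plan import *
d=pickle.load(open("c14.pkl","rb"))
r=ori(np.deg2rad(20))
plan([(bw(-.074,-.205,.022),r,5),(bw(-.074,-.175,.022),r,5)])
crop(d["top"],230,130,180,120,4,"pics/tc14.png")
crop(d["side"],230,90,180,140,4,"pics/sc14.png")
E
```

```text
t 19.25 at [0.7144 0.0419 0.0868] F [-0.5  0.1 -1.3] q [-0.14  0.46  1.66  0.4   1.08 -0.24]
[0.0009, 0.0041, 0.0123] [0.0004, 0.0017, -0.0003]
[0.0009, 0.0041, 0.0123] [0.0004, 0.0017, -0.0003]
[0.0009, 0.0041, 0.0123] [0.0004, 0.0017, -0.0003]
[0.0009, 0.0041, 0.0123] [0.0004, 0.0017, -0.0003]
[0.0009, 0.0041, 0.0123] [0.0004, 0.0017, -0.0003]
-- [0.719 0.043 0.022]
[-0.006, -0.0, -0.0] [0.0, -0.0, -0.0]
[-0.006, -0.0, 0.0] [0.0, -0.0, -0.0]
[-0.006, 0.0, -0.0] [0.0, -0.0, -0.0]
[-0.006, -0.0, 0.0] [0.0, -0.0, -0.0]
[-0.006, -0.0, 0.0] [0.0, -0.0, -0.0]
-- [0.689 0.046 0.022]
```

View pics/tc14.png

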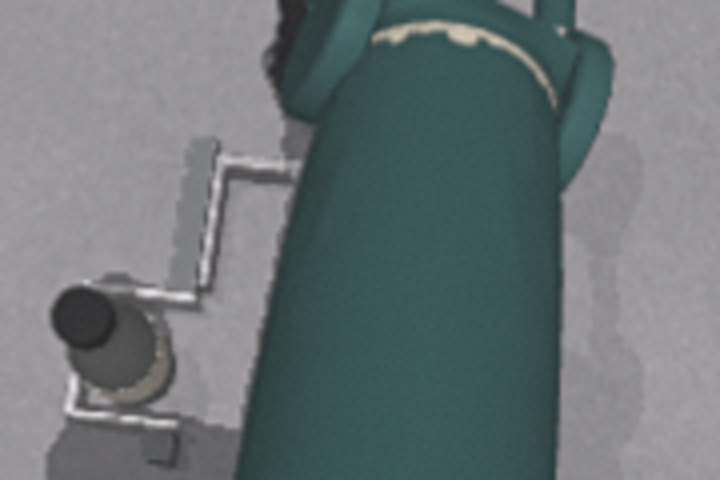

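View pics/sc14.png

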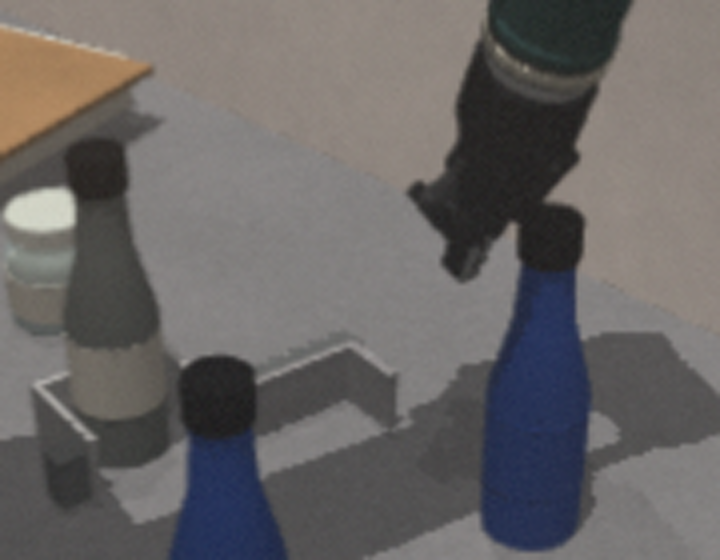

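Emit:
carry_out(
  deltas=[
    {"delta_pos":[0.001,0.004,0.0125],"dr":[0,0,0]},
    {"delta_pos":[0.001,0.004,0.0125],"dr":[0,0,0]},
    {"delta_pos":[0.001,0.004,0.0125],"dr":[0,0,0]},
    {"delta_pos":[0.001,0.004,0.0125],"dr":[0,0,0]},
    {"delta_pos":[0.001,0.004,0.012],"dr":[0,0,0]},
    {"delta_pos":[0,0,0],"dr":[0,0,0]},
  ],
)

```text
time: 20.0
tool_pos: [0.7229, 0.0434, 0.0247]
tcp_rot: [-2.791, 0.146, -0.022]
wrist_force: [0.0, -0.0, -0.2]
width: 0.002
```

```bash
python3 look.py 15; python3 - <<'E'
from plan import *
d=pickle.load(open("c15.pkl","rb"))
r=ori(np.deg2rad(20))
plan([(bw(-.074,-.175,.022),r,5)])
S=d["side"]
crop(S,230,90,180,140,4,"pics/sc15.png")
E
```

```text
t 20.1 at [0.7242 0.0433 0.0265] F [ 0.3 -0.6 -0.2] q [-0.14  0.54  1.67  0.42  0.99 -0.28]
[-0.0071, 0.0005, 0.0008] [0.0004, -0.0001, 0.0002]
[-0.0071, 0.0005, 0.0008] [0.0004, -0.0001, 0.0002]
[-0.0071, 0.0005, 0.0008] [0.0004, -0.0001, 0.0002]
[-0.0071, 0.0005, 0.0008] [0.0004, -0.0001, 0.0002]
[-0.0071, 0.0005, 0.0008] [0.0004, -0.0001, 0.0002]
-- [0.689 0.046 0.022]
```

View pics/sc15.png

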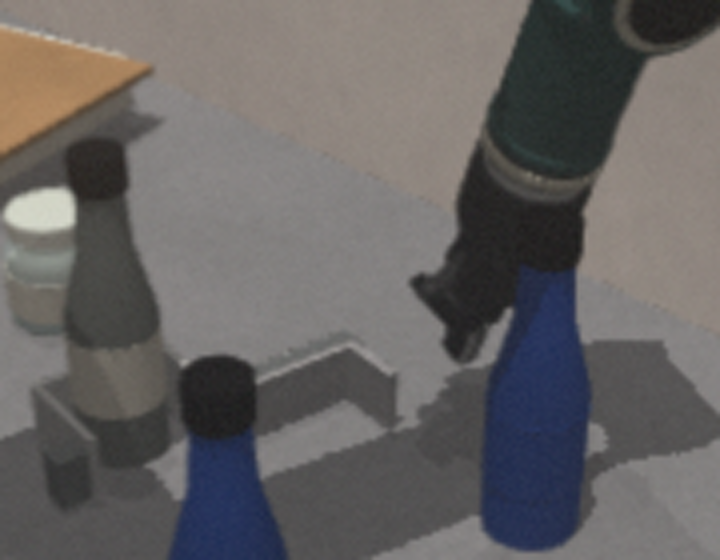

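Emit:
carry_out(
  deltas=[
    {"delta_pos":[-0.007,0.0005,0.0008],"dr":[0,0,0]},
    {"delta_pos":[-0.007,0.0005,0.0008],"dr":[0,0,0]},
    {"delta_pos":[-0.007,0.0005,0.0008],"dr":[0,0,0]},
    {"delta_pos":[-0.007,0.0005,0.0008],"dr":[0,0,0]},
    {"delta_pos":[-0.004,0.0005,0.0008],"dr":[0,0,0]},
    {"delta_pos":[-0.002,0,0],"dr":[0,0,0]},
  ],
)

```text
time: 20.85
tool_pos: [0.6899, 0.0458, 0.022]
tcp_rot: [-2.792, 0.145, -0.027]
wrist_force: [0.4, -0.0, -0.0]
width: 0.0
```

```bash
python3 look.py 16; python3 - <<'E'
from plan import *
d=pickle.load(open("c16.pkl","rb"))
s=bot.read_state();p=s["tool_pos"]-[*B[:2],0];print(p@bx,p@by,p[2],s["wrist_force"])
S=d["side"]
crop(S,230,90,180,140,4,"pics/sc16.png")
crop(d["top"],230,130,180,120,4,"pics/tc16.png")
E
```

```text
-0.07422760938843616 -0.1763962677649152 0.02207620650521754 [-0.65408394 -0.43349892 -0.59975308]
```

View pics/sc16.png

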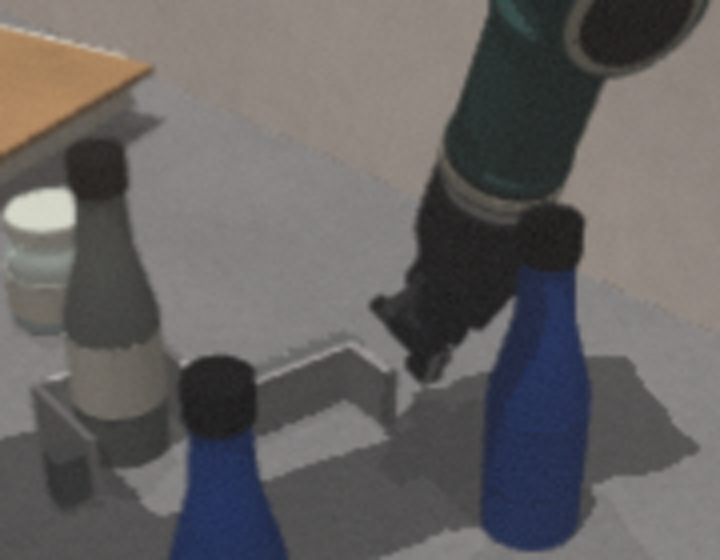

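View pics/tc16.png

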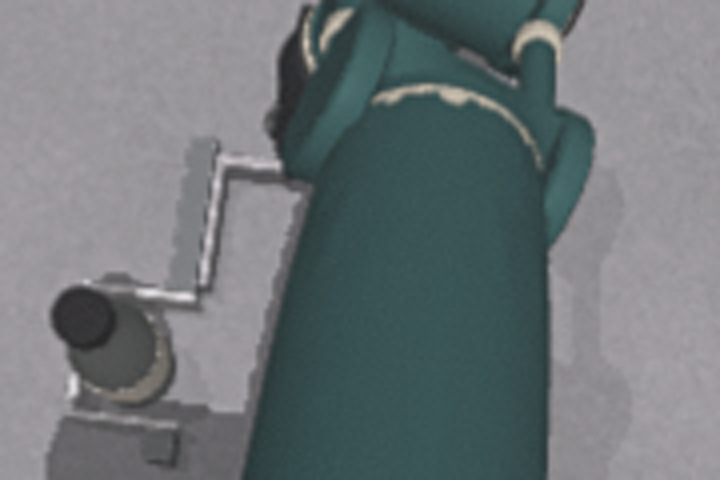

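Emit:
carry_out(
  deltas=[
    {"delta_pos":[-0.003,0,0],"dr":[0,0,0]},
    {"delta_pos":[-0.003,0,0],"dr":[0,0,0]},
    {"delta_pos":[-0.003,0,0],"dr":[0,0,0]},
    {"delta_pos":[-0.003,0,0],"dr":[0,0,0]},
    {"delta_pos":[-0.003,0,0],"dr":[0,0,0]},
    {"delta_pos":[-0.003,0,0],"dr":[0,0,0]},
  ],
)

```text
time: 21.7
tool_pos: [0.6722, 0.0476, 0.0221]
tcp_rot: [-2.792, 0.145, -0.027]
wrist_force: [1.8, -0.6, -0.3]
width: 0.001
```

Emit:
carry_out(
  deltas=[
    {"delta_pos":[-0.003,0,0],"dr":[0,0,0]},
    {"delta_pos":[-0.004,0,0],"dr":[0,0,0]},
    {"delta_pos":[-0.004,0,0],"dr":[0,0,0]},
    {"delta_pos":[-0.004,0,0],"dr":[0,0,0]},
    {"delta_pos":[-0.004,0,0],"dr":[0,0,0]},
    {"delta_pos":[-0.003,0,0],"dr":[0,0,0]},
  ],
)

```text
time: 22.45
tool_pos: [0.6503, 0.0499, 0.0221]
tcp_rot: [-2.792, 0.145, -0.027]
wrist_force: [1.2, 0.3, 0.6]
width: -0.001
```

```bash
cat > g.py <<'E'
import sys
from plan import *
k=sys.argv[1]
d=pickle.load(open(f"c{k}.pkl","rb"))
s=bot.read_state();p=s["tool_pos"]-[*B[:2],0];print(s["time"],p@bx,p@by,p[2],s["wrist_force"].round(1))
a=cv2.resize(d["side"]["frame"][100:220,225:395,::-1],None,fx=4,fy=4,interpolation=2)[:,:480]
b=cv2.resize(d["top"]["frame"][150:250,235:315,::-1],None,fx=4,fy=4,interpolation=2)
h=max(len(a),len(b));cv2.imwrite(f"pics/g{k}.png",np.hstack([cv2.copyMakeBorder(i,0,h-len(i),0,0,0) for i in(a,b)]))
E
python3 look.py 17; python3 g.py 17
```

```text
22.55 -0.07431010777480325 -0.13591188839529858 0.021943019866223743 [-0.   0.4  0.2]
```

View pics/g17.png

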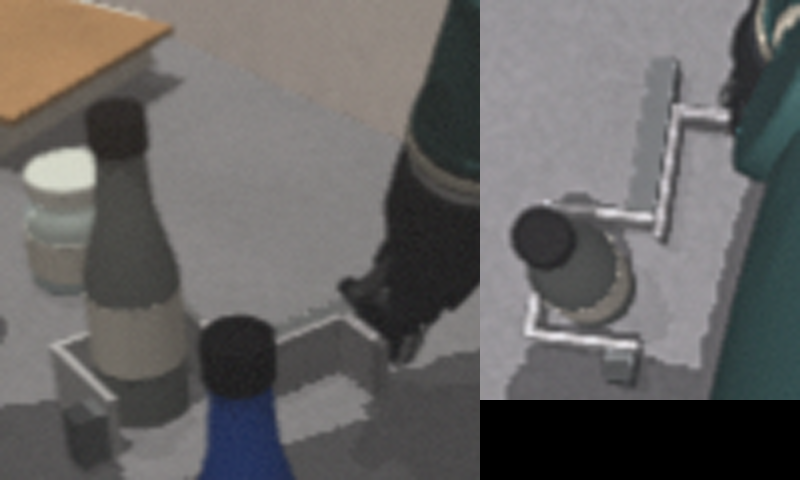

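Emit:
carry_out(
  deltas=[
    {"delta_pos":[-0.003,0,0],"dr":[0,0,0]},
    {"delta_pos":[-0.004,0,0],"dr":[0,0,0]},
    {"delta_pos":[-0.005,0,0],"dr":[0,0,0]},
    {"delta_pos":[-0.005,0,0],"dr":[0,0,0]},
    {"delta_pos":[-0.005,0,0],"dr":[0,0,0]},
    {"delta_pos":[-0.005,0,0],"dr":[0,0,0]},
    {"delta_pos":[-0.005,0,0],"dr":[0,0,0]},
    {"delta_pos":[-0.005,0,0],"dr":[0,0,0]},
    {"delta_pos":[-0.004,0,0],"dr":[0,0,0]},
    {"delta_pos":[-0.003,0,0],"dr":[0,0,0]},
  ],
)

```text
time: 23.8
tool_pos: [0.6065, 0.0545, 0.022]
tcp_rot: [-2.792, 0.145, -0.027]
wrist_force: [1.4, 1.1, 0.1]
width: -0.003
```

```bash
python3 look.py 18; python3 g.py 18
```

```text
23.9 -0.07435055269228834 -0.09194428590316871 0.02187532717202578 [-0.3 -0.6 -0.2]
```

View pics/g18.png

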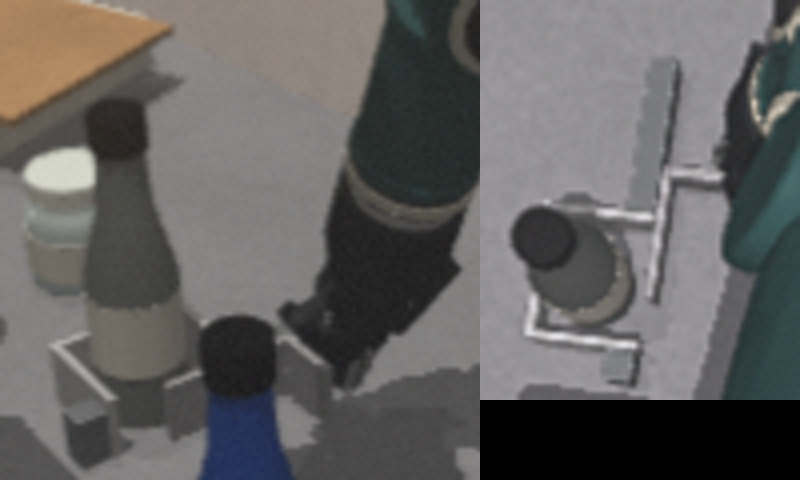

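Emit:
carry_out(
  deltas=[
    {"delta_pos":[-0.003,0,0],"dr":[0,0,0]},
    {"delta_pos":[-0.004,0,0],"dr":[0,0,0]},
    {"delta_pos":[-0.004,0,0],"dr":[0,0,0]},
    {"delta_pos":[-0.004,0,0],"dr":[0,0,0]},
    {"delta_pos":[-0.002,0,0],"dr":[0,0,0]},
  ],
)

```text
time: 24.52
tool_pos: [0.5895, 0.0563, 0.022]
tcp_rot: [-2.792, 0.145, -0.027]
wrist_force: [1.5, 0.6, -0.2]
width: -0.002
```

Emit:
carry_out(
  deltas=[
    {"delta_pos":[-0.0015,0,0],"dr":[0,0,0]},
    {"delta_pos":[-0.0015,0,0],"dr":[0,0,0]},
    {"delta_pos":[-0.0015,0,0],"dr":[0,0,0]},
  ],
)

```text
time: 24.9
tool_pos: [0.5854, 0.0567, 0.022]
tcp_rot: [-2.792, 0.145, -0.027]
wrist_force: [1.8, 1.1, 0.1]
width: 0.001
```

Emit:
carry_out(
  deltas=[
    {"delta_pos":[-0.0015,0,0],"dr":[0,0,0]},
    {"delta_pos":[-0.0015,0,0],"dr":[0,0,0]},
  ],
)

```text
time: 25.15
tool_pos: [0.5823, 0.057, 0.022]
tcp_rot: [-2.791, 0.145, -0.027]
wrist_force: [1.3, 1.5, -0.0]
width: 0.0
```

```bash
python3 look.py 19; python3 g.py 19
```

```text
25.25 -0.07429310884134484 -0.06773616097462073 0.021918867927964606 [ 0.7 -0.3  0.1]
```

View pics/g19.png

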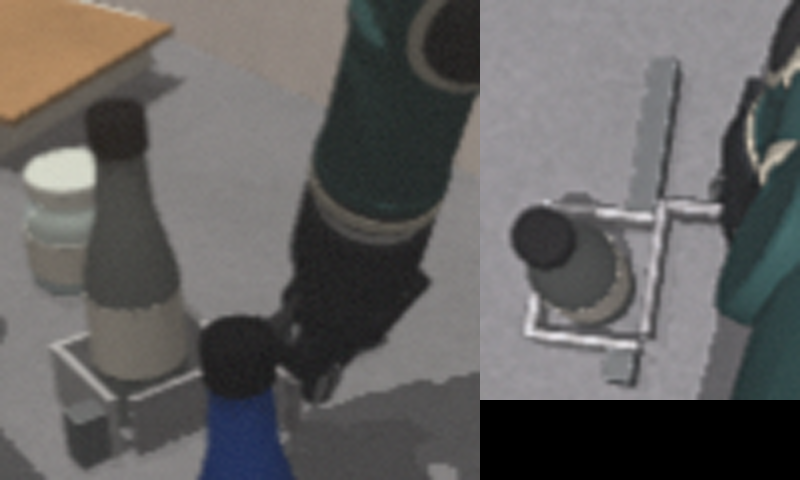

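Nearly shut: the gate's free end reaches the near wall at about (648,335). I'll go in small steps until the stop shows up in the force.

Emit:
carry_out(
  deltas=[
    {"delta_pos":[-0.001,0,0],"dr":[0,0,0]},
    {"delta_pos":[-0.001,0,0],"dr":[0,0,0]},
  ],
)

```text
time: 25.5
tool_pos: [0.5804, 0.0572, 0.0219]
tcp_rot: [-2.792, 0.145, -0.027]
wrist_force: [1.3, 0.1, 0.0]
width: 0.0
```

Emit:
carry_out(
  deltas=[
    {"delta_pos":[-0.001,0,0],"dr":[0,0,0]},
    {"delta_pos":[-0.001,0,0],"dr":[0,0,0]},
  ],
)

```text
time: 25.75
tool_pos: [0.5783, 0.0574, 0.0219]
tcp_rot: [-2.792, 0.145, -0.027]
wrist_force: [1.0, -0.2, -0.1]
width: 0.001
```

Emit:
carry_out(
  deltas=[
    {"delta_pos":[-0.001,0,0],"dr":[0,0,0]},
  ],
)

```text
time: 25.88
tool_pos: [0.5773, 0.0575, 0.0219]
tcp_rot: [-2.792, 0.145, -0.027]
wrist_force: [0.9, 0.4, -0.3]
width: 0.003
```

Emit:
carry_out(
  deltas=[
    {"delta_pos":[-0.001,0,0],"dr":[0,0,0]},
    {"delta_pos":[-0.001,0,0],"dr":[0,0,0]},
  ],
)

```text
time: 26.12
tool_pos: [0.5754, 0.0577, 0.022]
tcp_rot: [-2.792, 0.145, -0.027]
wrist_force: [1.4, 0.6, -0.0]
width: -0.003
```

Emit:
carry_out(
  deltas=[
    {"delta_pos":[-0.001,0,0],"dr":[0,0,0]},
    {"delta_pos":[-0.001,0,0],"dr":[0,0,0]},
  ],
)

```text
time: 26.38
tool_pos: [0.5743, 0.0578, 0.0221]
tcp_rot: [-2.792, 0.146, -0.03]
wrist_force: [6.5, 1.0, -2.6]
width: -0.0
```

```bash
python3 look.py 20; python3 g.py 20
```

```text
26.475 -0.07437886537704225 -0.059916743875854314 0.022107935795027036 [ 4.5  1.8 -2.4]
```

View pics/g20.png

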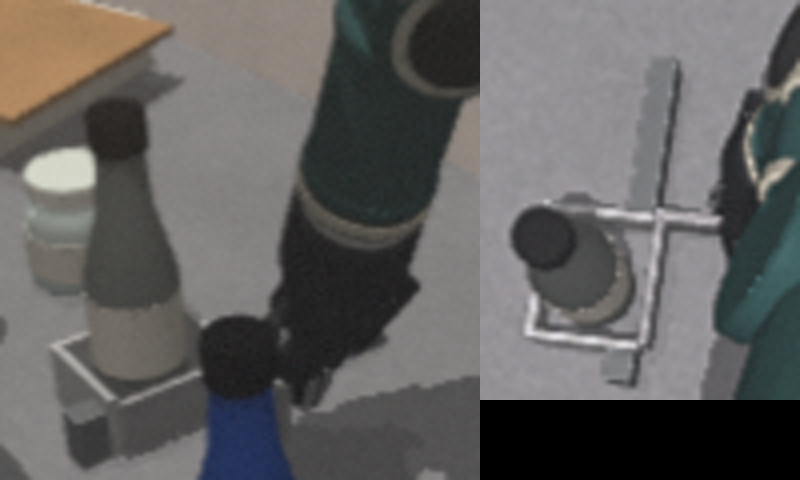

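Emit:
carry_out(
  deltas=[
    {"delta_pos":[-0.0006,0,0],"dr":[0,0,0]},
    {"delta_pos":[0,0,0],"dr":[0,0,0]},
  ],
)

```text
time: 26.72
tool_pos: [0.5743, 0.0577, 0.0222]
tcp_rot: [-2.792, 0.146, -0.031]
wrist_force: [6.8, 1.9, -4.1]
width: -0.001
```

Emit:
carry_out(
  deltas=[
    {"delta_pos":[0.003,0,0],"dr":[0,0,0]},
    {"delta_pos":[0.007,0,0],"dr":[0,0,0]},
    {"delta_pos":[0.01,0,0],"dr":[0,0,0]},
    {"delta_pos":[0.01,0,0],"dr":[0,0,0]},
    {"delta_pos":[0.01,0,0],"dr":[0,0,0]},
    {"delta_pos":[0.01,0,0],"dr":[0,0,0]},
    {"delta_pos":[0.01,0,0],"dr":[0,0,0]},
    {"delta_pos":[0.01,0,0],"dr":[0,0,0]},
  ],
)

```text
time: 27.72
tool_pos: [0.6431, 0.0507, 0.0219]
tcp_rot: [-2.792, 0.145, -0.027]
wrist_force: [0.9, -0.4, -0.4]
width: -0.003
```

Emit:
carry_out(
  deltas=[
    {"delta_pos":[0.01,-0.009,-0.025],"dr":[0,0,0]},
    {"delta_pos":[0.01,-0.011,-0.03],"dr":[0,0,0]},
    {"delta_pos":[0.01,-0.011,-0.03],"dr":[0,0,0]},
    {"delta_pos":[0.01,-0.011,-0.03],"dr":[0,0,0]},
    {"delta_pos":[0.01,-0.011,-0.03],"dr":[0,0,0]},
    {"delta_pos":[0,-0.011,-0.03],"dr":[0,0,0]},
    {"delta_pos":[0,-0.011,-0.03],"dr":[0,0,0]},
    {"delta_pos":[0,-0.011,-0.03],"dr":[0,0,0]},
    {"delta_pos":[0,0,0],"dr":[0,0,0]},
    {"delta_pos":[0,0,0],"dr":[0,0,0]},
  ],
)

```text
time: 28.98
tool_pos: [0.6917, 0.0465, 0.2713]
tcp_rot: [-2.792, 0.145, -0.025]
wrist_force: [-1.0, 1.2, -0.9]
width: 0.0
```

```bash
python3 look.py 21; python3 g.py 21
```

```text
29.075 -0.07321990963119036 -0.17717935210899918 0.2699842088659889 [ 0.7  0.5 -0.3]
```

View pics/g21.png

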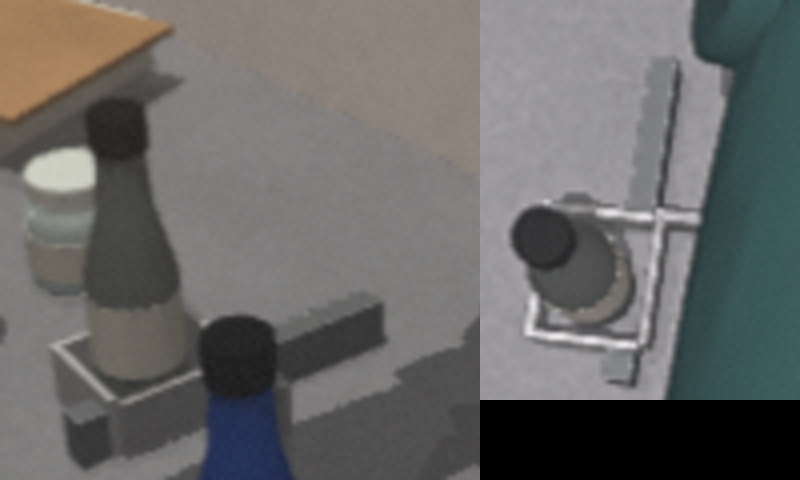

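View pics/top21.png

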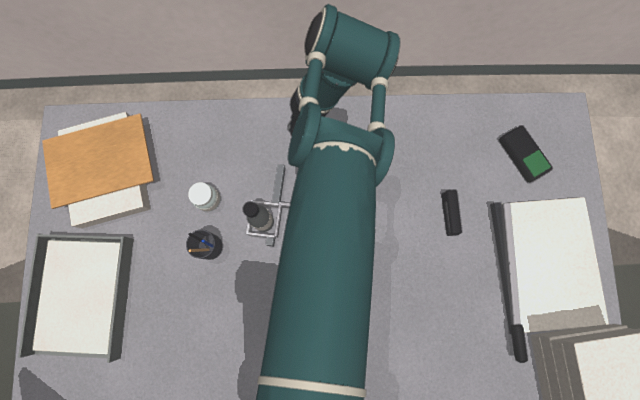

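View pics/side21.png

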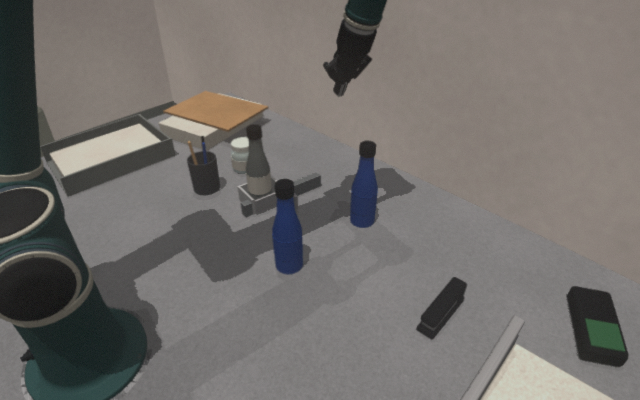

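```bash
python3 -c "
from workcell import bot
print(bot.finish_job())"
```

```text
the job is handed in; nothing more can be done
None
```

I pushed the grey toner into the bay until it met the back wall, then pushed the gate shut by its tab, and handed the job in at about 29 s.

**Toner:** I cradled it low, at about 30 mm, between two partly open fingertips and never lifted it. At the back wall the pushing force rose from about 2 N to 7 N with no further travel. While pressed, it leaned about 2 mm at the cap. On release it settled upright in the same place, so any gap to the wall should be about 1 mm or less.

**Gate:** At the end of its travel the force rose from about 1.4 N to 6.8 N and the tab stopped moving. The last pictures show the plate across the whole mouth, up to the near wall and clear of the bottle.

**Everything else:** In the last pictures the jar, pen cup, stapler and both blue bottles look unmoved. The gripper is clear of everything, at about 0.27 m height.

**Disagreements:** The two cameras differed by 3–7 mm on the toner's cap. The back wall also showed about 4 mm deeper than my first bay fit. For both final stops I relied on the force instead.

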